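# Draw a deep parts tray forward with a pull hook

## Task

The blue parts tray has been pushed deep under the bench shelf, where fingers cannot get at it. Take the red-handled pull hook from its wooden rest, drop its blade behind the tray's front lip and draw the tray slowly forward, over the sprung catch that holds it out, until it stands right up against the shelf's upturned front edge: pull only as hard as the catch needs, do not go on hauling once it is home, and touch the tray with nothing but the hook. Then unhook without pushing the tray back, lay the hook in its rest again as it lay before, and leave the bottle, the jar and the bearing cup beside the work where they are.

Things in the scene. Friction and masses are not known exactly. Their poses are not given: they have to be found in the camera images.
- rack: Grey steel bench shelf under a wooden board, fixed. Right bay: tray; left bay: white cartons. Origin: bench level, inner face of the upturned front edge, middle of the tray bay; x into the shelf, y left. Steel floor 6 mm above the bench, x 0 to 272 mm. Board (underside 135 mm, top 151 mm up, bottles on it) and uprights begin at x = 80 mm; before that an open landing, fences 28 mm high, 153 apart.
- front_stop: The shelf's upturned grey front edge along its whole front, 3 mm thick, top 16 mm above the bench, fixed. Same origin and axes as rack; the tray's front face comes to rest against its face x = 0. Folded sheet: it should be pressed with no more than 20 N.
- catch_mid (a point): Midway between two white sprung rollers in the bay's side walls, 112 mm behind the front edge. The tray's side beads must be pulled over them: 15 to 21 N at the hook at 15 mm/s or slower (more if faster), against 2 to 6 N of plain sliding. The pull climbs from about 10 mm before the edge, then falls as the beads pass, 2 mm before it; then the rollers hold the tray out. One side may pass first.
- tray: Blue open steel tray, 130 mm long (x), 150 wide, 62 high, 0.4 to 0.9 kg, loose on the shelf floor; small parts fixed inside (up to 27 mm high in the front half). Origin: foot of the front wall's outer face, middle; x to its back, z up. Side beads 110 mm behind its front. Starts 115 to 135 mm behind the front edge, 35 to 55 mm inside the bay's mouth. Home: front face against the edge.
- tray_lip (a point): Top of the rolled lip of the tray's front wall, middle of its width, at (1.5, 0, 62) mm in the tray's frame, 68 mm above the bench. The lip is 8 mm thick and its inner side, where the hook pulls, is at x = 5.5 mm in the tray's frame; it overhangs the wall inside by 2.5 mm. It bends if the hook loads it with over 25 N.
- hook: Pull hook, 0.16 kg, loose. Origin: middle of the red handle (100 mm long, 22 wide, 24 high; black 30 mm square collar at x = 50 to 54 mm); x along it to the blade, z up. A flat steel bar 16 mm wide, 5 thick, at z = 0 runs to x = 160 mm; there a blade 5 mm thick, 50 mm wide, hangs down to z = -30 mm, its pulling face (toward the handle) at x = 155 mm.
- hook_grip (a point): Middle of the hook's red handle, to be gripped from above across its 22 mm width; 52 mm above the bench in the rest. Held 7 mm above the height of the lip's top, the bar clears the lip by 4.5 mm and the blade reaches 23 mm below it; at 41 mm the blade passes over the lip by 11 mm and the bar stays under the board.
- hook_blade (a point): Lower edge of the blade's pulling face, in the middle, at (155, 0, -30) mm in the hook's frame.
- rest_seat (a point): Where the handle's middle is when the hook lies in its rest, 52 mm above the bench; x points to where the blade hangs. Fixed rest: plywood base 185 x 56 mm, two blocks with pairs of steel pins leaning outward. Block 40 mm behind this point carries the handle (27 mm between pins, tips 9 mm above this point), block 100 mm ahead the bar (22 mm, tips 19 mm above). The hook starts within 4 mm.
- oil_bottle: Yellow oil bottle with a black cap, 42 mm across, 126 mm high, standing right of the shelf; origin at the centre of its foot. Bystander.
- grease: White jar with a black lid, 54 mm across, 70 mm high, standing in front of the shelf's left bay; origin at the centre of its foot. Bystander.
- bb_cup: Black toothed bearing cup, 47 mm across, 24 mm high, lying right of the hook's rest; origin at the centre of its underside. Bystander.

How it is judged (in metres and radians):
On the way, in this order (a step that is already met when the one before it is completed fails the run):
1. the hook's blade is down behind the lip of the tray while the tray is still deep in the shelf (x of hook_blade in the frame of tray between 0.002 and 0.05 m and y of hook_blade in the frame of tray between -0.07 and 0.07 m and z of hook_blade in the frame of tray between 0 and 0.054 m and x of tray_lip in the frame of rack above 0.08 m), for 0.1 s.
2. with the blade still behind its lip, the tray has come over its catch and up against the front edge (gap under 2 mm) (x of hook_blade in the frame of tray between 0.002 and 0.05 m and y of hook_blade in the frame of tray between -0.07 and 0.07 m and z of hook_blade in the frame of tray between 0 and 0.054 m and x of tray_lip in the frame of rack below 0.0035 m), for 0.1 s.
At the end, for the whole second after the job is handed in: The tray stands against the front edge (gap under 2 mm, straight within 0.05 rad, flat, still), and the hook lies still in its rest as at the start: handle's middle within 15 mm of the seat, blade end forward and hanging down (within 0.1 rad) (x of tray_lip in the frame of rack below 0.0035 m and angle between the x axis of tray and the x axis of rack, either way round below 0.05 rad and angle between tray's own z axis and vertical below 0.05 rad and linear speed of each of tray, hook below 0.01 m/s and distance between hook_grip and rest_seat below 0.015 m and x of hook_blade in the frame of rest_seat above 0.13 m and angle between hook's own z axis and vertical below 0.1 rad); the robot touches nothing.
It fails at once if the hook pulls or presses on the tray with over 25 N (contact force between hook and tray above 25 N).
It fails at once if the tray is pressed against the front edge with over 20 N (contact force between tray and front_stop above 20 N).
It fails at once if the robot itself touches the tray (contact force between any of the fingers, the arm and tray above 1 N).
It fails at once if the tray is tipped by over 0.2 rad (angle between tray's own z axis and vertical above 0.2 rad).
It fails at once if the oil bottle, the grease jar or the bearing cup is shifted by over 20 mm, or the bottle or the jar tipped over (distance of any of oil_bottle, grease, bb_cup from where it was at the start of the episode above 0.02 m or angle between any of oil_bottle, grease's own z axis and vertical above 0.3 rad).
It also fails if it takes over 61 s, if anything falls off the work surface, if the arm or the gripper's body presses on something with over 40 N, if the wrist force passes 120 N, or if a joint passes its speed limit or range.

## Robot

A 6-joint arm with a two-finger parallel gripper is mounted at the origin on a cart in front of the work surface, level with it; the furniture and walls round the work are solid. World frame = base frame: x ahead of the robot, y to its left, z up, the work surface at z = 0. Lengths are in mm, angles in rad, forces in N, time in s.
With the tool pointing down it reaches from about 350 to 725 mm from the base axis. Payload 4.3 kg.
Tool frame: the origin (TCP) lies midway between the tips of the shut fingers; the grasp point (between the pads) lies 19 mm behind it (bot.grip_depth is the distance from the TCP to the grasp point, in mm); z points along the fingers, y is the line along which they close (so a half turn about z gives the same grasp; the last joint's range is limited). The gripper opens to 85 mm and grips with 20 to 120 N. Pads are 22 mm wide; open, the fingers measure 114 mm over their backs; the gripper's body (76 mm by 85 mm) begins 54 mm behind the grasp point. The pads swing forward as they close: fully open they stand 13 mm farther back than shut.
Start: joints at [1.156, 0.377, 0.081, 1.274, 0, 1.46], TCP at [172.566, 548.532, 231.329] pointing down, gripper open.
Joint ranges: [-2.72, 2.72], [-0.84, 1.66], [-1.02, 1.22], [-1.77, 2.12], [-1.37, 1.28], [-3.14, 3.14]. Speed limits (rad/s): [2.57, 2.57, 3.14, 3.14, 3.14, 3.14].

## Interface

Orientations are given as a unit quaternion [w, x, y, z].
In Python, from rig import telemetry, optics, bot gives the robot as it stands.
- The arm moves only by the tool carry_out, never from a script. Its argument "series" is a list of rows, each an object of numbers: "wx", "wy", "wz": the turn, a rotation vector about the tool's x, y, z in degrees; "tx", "ty", "tz": the shift along the tool's x, y, z in cm; "gripper": the finger opening in cm, from 0 to 8.54. A call has 1 to 12 rows; each row shifts and turns the commanded pose from where the row before left it, along the tool's axes as they then stand; what a row does not reach is not made up. A row lasts 1/10 s, in which the tool goes at most 50 mm and 8.59 degrees, less where a joint would pass 70% of its speed; a pose out of reach is approached as far as the arm can. A call with a gripper value outside its range is refused whole. The fingers move at their own pace and stop on an object; "squeeze" is the grip in N (left out, the last holds). Time passes only in rows, so rows that do not move let the fingers close. It gives the time, the measured TCP pose, the force, the opening and the grip force at its end, in the units of the state.
- telemetry.state(): the state, without advancing time (a new reading comes with each control period).
- optics.snapshot(name): name is "scene" or "side" or "wrist"; returns a dict with "color" (480x640x3 uint8, blue, green, red), "fx", "fy", "cx", "cy" (pixels), "rvec" (rotation vector, rad) and "tvec" (3), from world to camera coordinates, as OpenCV has them. Camera axes: x right, y down, z forward; pixel columns grow to the right and rows downward; lengths in mm; the calibration is good to about 2 mm. A picture is of the moment at which its call begins. There is no depth.
- bot.close_job(): hands the job in; it is judged then, once.
The state is a dict: "time_s": time; "joint_pos": joint angles; "joint_vel": joint speeds; "tau": joint torques, N m; "ee_pos": TCP position; "tcp_rot": TCP orientation; "force": force on the tool from outside, world axes, zero at the start; "moment": the same for the moment, N m; "opening": finger opening in mm; "finger_force": force on a finger pad.
Only numpy, scipy, OpenCV 4.12 (cv2) and the standard library are available. Lean on these libraries where they do the work, as an engineer would, in place of code of your own. Each camera call takes 0.05 s, during which the arm holds its last target. There are 200 camera calls.

## Working session

There is one attempt and no reset: what is moved stays moved. The work goes in short steps, Python scripts to look and compute and a tool call to move; the robot and the scene stay as the last step left them, time stands still between calls to the robot, and variables do not carry over. Pictures are saved under pics/ and viewed, at most 10 in all, crops included, and the job is handed in when it is done.

Besides the shell and the picture viewer there is one more tool, called after "Call:" as name(argument=value, ...) on one line, values as JSON. carry_out: Moves the arm, as the interface text tells. Its arguments: {"type":"object","properties":{"series":{"type":"array","items":{"type":"object","properties":{"wx":{"type":"number"},"wy":{"type":"number"},"wz":{"type":"number"},"tx":{"type":"number"},"ty":{"type":"number"},"tz":{"type":"number"},"gripper":{"type":"number"}}}},"squeeze":{"type":"number"}},"required":["series"]}

```bash
mkdir -p pics; ls
python3 - <<'E'
from rig import telemetry, optics, bot
import cv2,pickle,numpy as np
s=telemetry.state();print(s)
d={}
for n in("scene","side","wrist"):
    p=optics.snapshot(n);d[n]=p;cv2.imwrite(f"pics/{n}0.png",p["color"])
    R=cv2.Rodrigues(np.array(p["rvec"]))[0];print(n,-R.T@np.ravel(p["tvec"]),R[2],p["fx"])
pickle.dump(d,open("d0.pkl","wb"))
E
```

```text
pics
{'time_s': 0.0, 'joint_pos': array([ 1.15572595e+00,  3.78070132e-01,  7.96412777e-02,  1.27438774e+00,
       -5.18900826e-06,  1.46048035e+00]), 'joint_vel': array([-0.00067189,  0.00119171,  0.00121839,  0.00017328,  0.00020046,
       -0.0009809 ]), 'tau': array([-1.40116963e-04, -4.63605058e+01,  2.69876486e+01,  2.08885688e-02,
       -1.88242024e-05, -8.56980790e-06]), 'ee_pos': array([172.27710633, 547.91001946, 230.36278498]), 'tcp_rot': array([-2.59808157e-04,  1.51788135e-01,  9.88412536e-01, -9.76153287e-04]), 'force': array([0.67093512, 0.49169318, 0.84654746]), 'moment': array([-0.07382083, -0.00203479, -0.0103858 ]), 'finger_force': 0.0, 'opening': 85.47054539707688}
scene [  72.17484556 -801.09007852  732.80352326] [ 0.46343565  0.64642406 -0.60610504] 485.48397773848325
side [  46.17056129 -874.01808302  473.16112348] [ 0.50956198  0.76986833 -0.38425167] 468.42729217898636
wrist [ 96.35463975 571.75462713 373.606502  ] [ 0.29445456 -0.09525849 -0.95090606] 407.8536121005507
```

View pics/scene0.png

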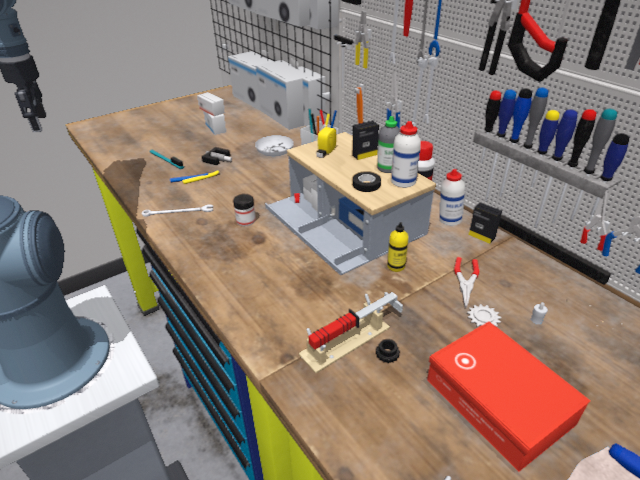

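View pics/side0.png

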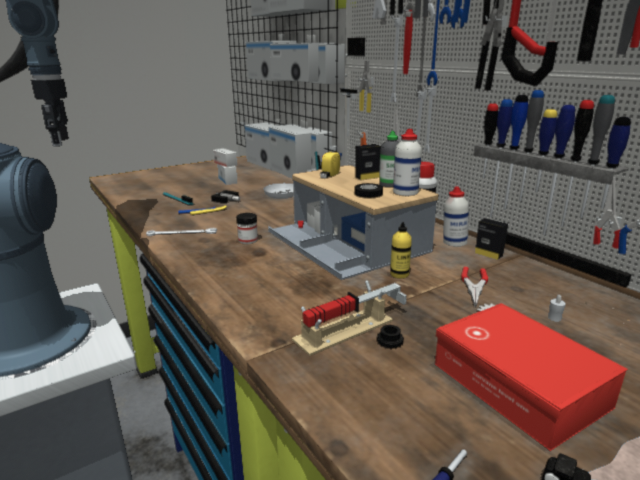

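The scene view shows the hook in its rest, with its handle at about (333,330) and blade at about (395,303). The shelf's front edge runs from (268,208) to (345,265). The tray is the blue patch at (350,215), the oil bottle is at (398,250), the jar at (244,210) and the cup at (388,350). The side view shows the same layout.

```bash
cat > h.py <<'E'
import cv2,numpy as np,pickle
from scipy.spatial.transform import Rotation as Ro
def ray(p,uv):
    R=cv2.Rodrigues(np.array(p["rvec"],float))[0];t=np.ravel(p["tvec"])
    d=R.T@np.array([(uv[0]-p["cx"])/p["fx"],(uv[1]-p["cy"])/p["fy"],1.]);return -R.T@t,d/np.linalg.norm(d)
def onz(p,uv,z):
    c,d=ray(p,uv);return c+d*(z-c[2])/d[2]
def tri(rays):
    A=sum(np.eye(3)-np.outer(d,d) for c,d in rays);b=sum((np.eye(3)-np.outer(d,d))@c for c,d in rays);return np.linalg.solve(A,b)
def proj(p,X):
    return cv2.projectPoints(np.array(X,float).reshape(-1,3),np.array(p["rvec"],float),np.array(p["tvec"],float),np.array([[p["fx"],0,p["cx"]],[0,p["fy"],p["cy"]],[0,0,1.]]),None)[0].reshape(-1,2)
E
python3 - <<'E'
from h import *
np.set_printoptions(precision=1,suppress=True)
d=pickle.load(open("d0.pkl","rb"));p=d["scene"]
for n,uv,z in[("handle",(333,330),52),("barend",(385,300),52),("LF",(268,208),16),("RF",(345,265),16),("jar",(244,221),0),("bottle",(397,268),0),("cup",(388,355),0)]:print(n,onz(p,uv,z))
q=d["side"]
for n,uv,z in[("handle",(330,308),52),("LF",(270,230),16),("RF",(344,274),16)]:print(n,onz(q,uv,z))
# red mask of the handle
for n in("scene","side"):
    h=cv2.cvtColor(d[n]["color"],cv2.COLOR_BGR2HSV);m=cv2.inRange(h,(0,150,80),(8,255,255))|cv2.inRange(h,(174,150,80),(180,255,255))
    k=cv2.connectedComponentsWithStats(m)
    for i in range(1,k[0]):
        if k[2][i][4]>60:print(n,k[2][i],k[3][i])
E
```

```text
handle [ 450.5 -302.    52. ]
barend [ 582.6 -300.1   52. ]
LF [595.5 181.3  16. ]
RF [ 613.3 -132.4   16. ]
jar [523.4 187.3   0. ]
bottle [ 715.6 -198.7    0. ]
cup [ 525.2 -377.7    0. ]
handle [ 455.4 -295.3   52. ]
LF [592.6 179.9  16. ]
RF [ 597.9 -146.2   16. ]
scene [404   0   9  36 221] [407.3  15.9]
scene [519   0  37  52 634] [534.4  27.8]
scene [490  91  11   9  86] [495.2  95.2]
scene [582 109  14  12 128] [588.9 114.6]
scene [401 121  16  14 152] [408.4 128.6]
scene [419 141  14  19 209] [425.5 150.4]
scene [447 169  14  12 120] [453.6 175.5]
scene [581 228   8  16  69] [584.1 236.1]
scene [597 235   8  16  63] [601.  243.1]
scene [454 257   8  17  84] [457.3 264.9]
scene [472 259   8  18  91] [475.3 266.7]
scene [308 313  48  36 756] [331.9 330.2]
scene [  427   322   163   150 12596] [507.1 393.5]
scene [458 355  15  12  92] [465.1 360.6]
side [509   0  37  53 530] [522.3  29.5]
side [631   9   9  38 176] [636.3  32.6]
side [404  16   8  58 324] [407.3  43. ]
side [580 100  14   9  97] [586.8 104. ]
side [402 129  15  11 108] [409.  134.8]
side [420 162  14  15 188] [426.5 169.2]
side [449 187  15  10  96] [456.3 192.3]
side [594 227   7  17  87] [596.8 235.6]
side [613 230   7  18  73] [616.  239.1]
side [461 267   8  14  64] [464.3 272.6]
side [480 268   8  15  73] [483.7 273.9]
side [303 295  52  32 778] [328.4 309.9]
side [  435   304   192   147 15709] [530.7 372.8]
side [468 328  18  10  80] [476.9 332.7]
```

Call:
carry_out(series=[{"wz": -5.82}, {"wz": -5.82}, {"wz": -5.82}, {"tx": -2.3, "ty": -4.0}, {"tx": -2.3, "ty": -4.0}, {"tx": -2.3, "ty": -4.0}, {"tx": -2.3, "ty": -4.0}, {"tx": -2.3, "ty": -4.0}, {"tx": -2.3, "ty": -4.0}, {"tx": -2.3, "ty": -4.0}, {"tx": -2.3, "ty": -4.0}])

```text
$.series[0]: bad value
```

Call:
carry_out(series=[{"tx": -2.3, "ty": -4.0}, {"tx": -2.3, "ty": -4.0}, {"tx": -2.3, "ty": -4.0}, {"tx": -2.3, "ty": -4.0}, {"tx": -2.3, "ty": -4.0}, {"tx": -2.3, "ty": -4.0}, {"tx": -2.3, "ty": -4.0}, {}, {}])

```text
$.series[0]: bad value
```

```bash
cat > snap.py <<'E'
import sys
from rig import telemetry,optics
from h import *
def snap(tag,cams):
    o={}
    for c in cams:
        o[c]=optics.snapshot(c);cv2.imwrite(f"pics/{c}_{tag}.png",o[c]["color"])
    pickle.dump(o,open(f"{tag}.pkl","wb"))
    s=telemetry.state();print(s["time_s"],s["ee_pos"],s["tcp_rot"],s["force"],s["opening"])
if __name__=="__main__":snap(sys.argv[1],sys.argv[2:])
E
python3 snap.py rack wrist
```

```text
0.2 [172.39775153 548.14020905 230.72881006] [-1.43989839e-04  1.51798293e-01  9.88411296e-01 -6.05646887e-04] [ 0.18368608 -0.87119657  0.27120315] 85.48874828583807
```

View pics/wrist_rack.png

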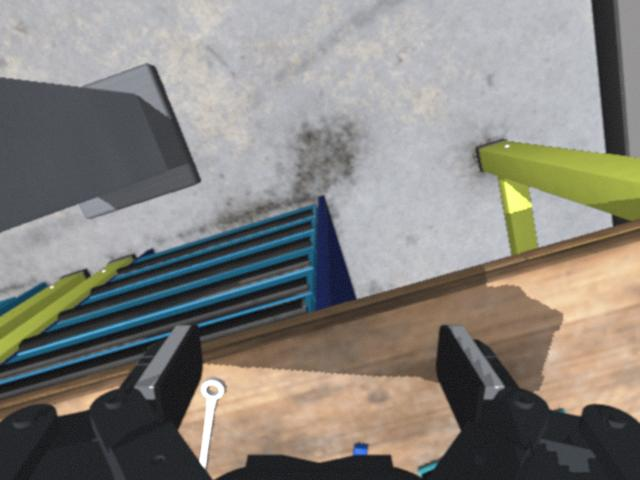

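The view from the start pose shows only the floor, bench edge and fingers, because the move was refused: every key is needed. I'll resend the moves with full rows.

Call:
carry_out(series=[{"tx": 0, "ty": 0, "tz": 0, "wx": 0, "wy": 0, "wz": -5.82, "gripper": 8.5}, {"tx": 0, "ty": 0, "tz": 0, "wx": 0, "wy": 0, "wz": -5.82, "gripper": 8.5}, {"tx": 0, "ty": 0, "tz": 0, "wx": 0, "wy": 0, "wz": -5.82, "gripper": 8.5}, {"tx": -2.3, "ty": -4, "tz": 0, "wx": 0, "wy": 0, "wz": 0, "gripper": 8.5}, {"tx": -2.3, "ty": -4, "tz": 0, "wx": 0, "wy": 0, "wz": 0, "gripper": 8.5}, {"tx": -2.3, "ty": -4, "tz": 0, "wx": 0, "wy": 0, "wz": 0, "gripper": 8.5}, {"tx": -2.3, "ty": -4, "tz": 0, "wx": 0, "wy": 0, "wz": 0, "gripper": 8.5}, {"tx": -2.3, "ty": -4, "tz": 0, "wx": 0, "wy": 0, "wz": 0, "gripper": 8.5}, {"tx": -2.3, "ty": -4, "tz": 0, "wx": 0, "wy": 0, "wz": 0, "gripper": 8.5}, {"tx": -2.3, "ty": -4, "tz": 0, "wx": 0, "wy": 0, "wz": 0, "gripper": 8.5}, {"tx": -2.3, "ty": -4, "tz": 0, "wx": 0, "wy": 0, "wz": 0, "gripper": 8.5}], squeeze=60)

```text
time_s: 1.3
ee_pos: [357.0, 226.8, 231.3]
tcp_rot: [0.0, -0.0, 1.0, 0.0]
force: [-0.0, -0.2, -0.3]
opening: 84.8
finger_force: 0.0
```

Call:
carry_out(series=[{"tx": -2.3, "ty": -4, "tz": 0, "wx": 0, "wy": 0, "wz": 0, "gripper": 8.5}, {"tx": -2.3, "ty": -4, "tz": 0, "wx": 0, "wy": 0, "wz": 0, "gripper": 8.5}, {"tx": -2.3, "ty": -4, "tz": 0, "wx": 0, "wy": 0, "wz": 0, "gripper": 8.5}, {"tx": -2.3, "ty": -4, "tz": -0.5, "wx": 0, "wy": 0, "wz": 0, "gripper": 8.5}, {"tx": -2.3, "ty": -4, "tz": -0.5, "wx": 0, "wy": 0, "wz": 0, "gripper": 8.5}, {"tx": -2.3, "ty": -4, "tz": -0.5, "wx": 0, "wy": 0, "wz": 0, "gripper": 8.5}, {"tx": -2.3, "ty": -4, "tz": -0.5, "wx": 0, "wy": 0, "wz": 0, "gripper": 8.5}, {"tx": 0, "ty": 0, "tz": 0, "wx": 0, "wy": -8.3, "wz": 0, "gripper": 8.5}, {"tx": 0, "ty": 0, "tz": 0, "wx": 0, "wy": -8.3, "wz": 0, "gripper": 8.5}, {"tx": 0, "ty": 0, "tz": 0, "wx": 0, "wy": -8.3, "wz": 0, "gripper": 8.5}, {"tx": 0, "ty": 0, "tz": 0, "wx": 0, "wy": 0, "wz": 0, "gripper": 8.5}, {"tx": 0, "ty": 0, "tz": 0, "wx": 0, "wy": 0, "wz": 0, "gripper": 8.5}])

```text
time_s: 2.5
ee_pos: [514.8, -50.9, 249.6]
tcp_rot: [0.213, 0.0, 0.977, 0.001]
force: [0.9, -0.0, -0.2]
opening: 85.0
finger_force: 0.0
```

```bash
python3 snap.py rack wrist
```

```text
2.55 [518.26051198 -51.76135797 252.70051431] [ 2.15876058e-01  4.59494548e-05  9.76420745e-01 -2.35102232e-04] [0.34025551 0.54582237 1.04151618] 84.98220528003145
```

View pics/wrist_rack.png

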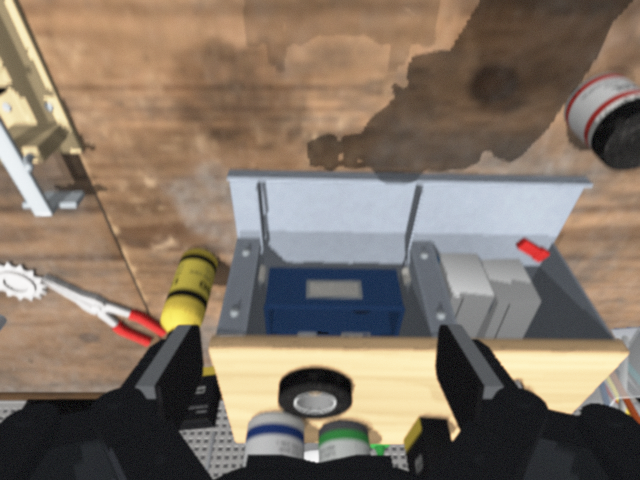

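The wrist view shows the shelf's front edge from (230,175) to (590,181) and the fences at columns about 263 and 412. The tray's front wall has its foot at row 268 and its lip at about row 308, over columns 266-402. The hook blade is at top left, near (50,200). Next I'll refine these edges by profile.

```bash
python3 - <<'E'
from h import *
np.set_printoptions(precision=1,suppress=True,linewidth=160)
p=pickle.load(open("rack.pkl","rb"))["wrist"];im=p["color"]
for u in(285,320,380):
    print(u,"edge",im[166:186,u].sum(1).astype(int),"\n tray",[tuple(x) for x in im[262:274,u]],"\n lip",[tuple(x) for x in im[298:316,u]])
r=im[285].astype(int);print("row285",[(u,tuple(r[u])) for u in list(range(260,270))+list(range(396,416))])
r=im[215].astype(int).sum(1);print("row215",r[258:272],r[405:425])
for u in(240,320,400,500,570):print(onz(p,(u,171.5+(u-240)*.018),16))
x=[onz(p,(u,v),z) for u,v,z in((267,285,30),(402,285,30),(330,268,6),(330,308,68))];print(np.array(x))
E
python3 -c "
import cv2
i=cv2.imread('pics/wrist_rack.png')[160:340,220:440];cv2.imwrite('pics/c1.png',cv2.resize(i,None,fx=3.3,fy=3.3,interpolation=cv2.INTER_CUBIC))"
```

```text
285 edge [348 355 351 348 345 340 329 332 318 315 370 430 512 560 605 624 600 592 602 597] 
 tray [(np.uint8(105), np.uint8(99), np.uint8(95)), (np.uint8(93), np.uint8(85), np.uint8(82)), (np.uint8(88), np.uint8(82), np.uint8(78)), (np.uint8(87), np.uint8(81), np.uint8(77)), (np.uint8(82), np.uint8(69), np.uint8(66)), (np.uint8(86), np.uint8(70), np.uint8(62)), (np.uint8(80), np.uint8(57), np.uint8(48)), (np.uint8(78), np.uint8(49), np.uint8(34)), (np.uint8(81), np.uint8(49), np.uint8(32)), (np.uint8(78), np.uint8(49), np.uint8(31)), (np.uint8(79), np.uint8(50), np.uint8(31)), (np.uint8(76), np.uint8(46), np.uint8(23))] 
 lip [(np.uint8(80), np.uint8(52), np.uint8(35)), (np.uint8(80), np.uint8(53), np.uint8(34)), (np.uint8(75), np.uint8(42), np.uint8(22)), (np.uint8(76), np.uint8(46), np.uint8(30)), (np.uint8(77), np.uint8(46), np.uint8(26)), (np.uint8(80), np.uint8(53), np.uint8(33)), (np.uint8(82), np.uint8(50), np.uint8(32)), (np.uint8(87), np.uint8(53), np.uint8(37)), (np.uint8(85), np.uint8(52), np.uint8(29)), (np.uint8(84), np.uint8(51), np.uint8(28)), (np.uint8(83), np.uint8(5
[... 4379 characters left out ...]
9, (np.int64(94), np.int64(91), np.int64(86))), (410, (np.int64(85), np.int64(83), np.int64(80))), (411, (np.int64(82), np.int64(78), np.int64(73))), (412, (np.int64(83), np.int64(78), np.int64(74))), (413, (np.int64(90), np.int64(85), np.int64(83))), (414, (np.int64(91), np.int64(86), np.int64(81))), (415, (np.int64(89), np.int64(86), np.int64(80)))]
row215 [586 511 373 258 253 311 357 366 412 512 589 616 614 610] [586 598 586 538 428 319 267 252 256 261 368 502 575 591 592 605 597 595 599 600]
[ 589.  -125.2   16. ]
[590.6 -50.1  16. ]
[592.2  25.4  16. ]
[594.2 120.4  16. ]
[595.6 187.3  16. ]
[[ 731.4 -110.9   30. ]
 [ 731.5   44.4   30. ]
 [ 727.9  -38.     6. ]
 [ 726.1  -39.3   68. ]]
```

View pics/c1.png

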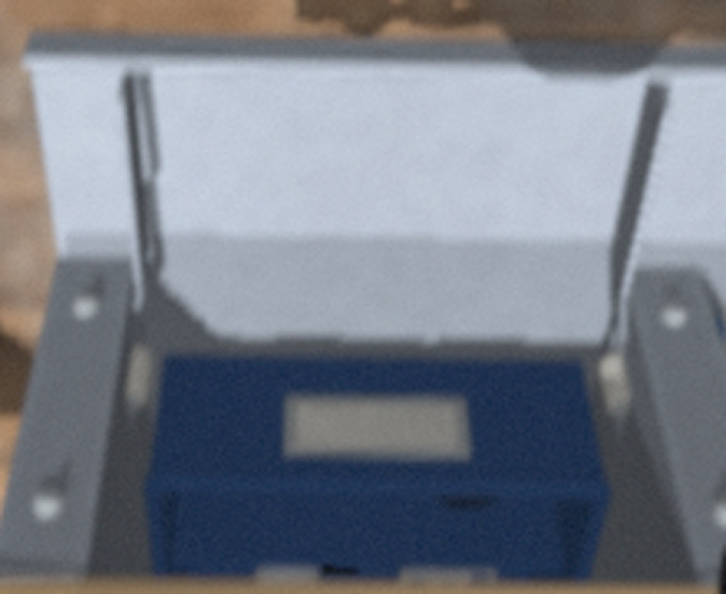

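The crop shows the front edge's outer face at crop rows 35-65, which is image rows 171-179. The sprung rollers are at (138,375) and (613,385). The tray foot is at row 357 (268 in the image), and the lip runs from (148,485) to (607,489), image (265,307) to (404,308).

Run:
```python
from h import *
np.set_printoptions(precision=1,suppress=True,linewidth=160)
p=pickle.load(open("rack.pkl","rb"))["wrist"];im=cv2.GaussianBlur(p["color"],(5,1),0).astype(int).sum(2)
# max upward step rows 170..186 per column -> outer top edge x=-3,z=16
P=[]
for u in list(range(245,258))+list(range(270,300))+list(range(425,560)):
    g=np.diff(im[168:190,u]);i=g.argmax()
    if 0<i<20 and g[i]>30:
        a,b,c=g[i-1],g[i],g[i+1];P.append(onz(p,(u,168.5+i+.5*(a-c)/(a-2*b+c)),16))
P=np.array(P);k=np.polyfit(P[:,1],P[:,0],1)
r=P[:,0]-np.polyval(k,P[:,1]);m=abs(r)<2.5;k=np.polyfit(P[m,1],P[m,0],1)
print("outer edge x=",k,"std",r.std(),"yaw",-k[0],m.sum(),"at y-38:",np.polyval(k,-38))
for n,uv,z in(("foot L",(270,267.7),6),("foot R",(396,268.7),6),("lip L",(265,307.3),67),("lip R",(404,308.2),67),
 ("rollL",(261.5,273),30),("rollR",(405.5,276),30),("fenceL",(258.5,182),34),("fenceL",(267,182),6),("fenceR",(419,186),34)):print(n,onz(p,uv,z))
# hook blade & bottle
for n,uv,z in(("blade",(68,200),52),("bottlefoot",(200,258),5)):print(n,onz(p,uv,z))
```

```text
outer edge x= [  0. 597.] std 0.2435844402528779 yaw -0.02310791697306165 178 at y-38: 596.1656339877445
foot L [ 727.4 -109.2    6. ]
foot R [729.2  40.5   6. ]
lip L [ 726.2 -109.1   67. ]
lip R [727.7  40.5  67. ]
rollL [ 711.6 -115.3   30. ]
rollR [716.5  46.2  30. ]
fenceL [ 588.8 -105.9   34. ]
fenceL [ 607.2 -102.4    6. ]
fenceR [593.1  40.2  34. ]
blade [ 595.7 -273.2   52. ]
bottlefoot [ 712.4 -189.5    5. ]
```

The measurements agree with what was given. The front face is at x≈599.2 with the rack yawed -0.023 rad. The tray face is at 728.3, so it sits 129 mm behind the edge, is 150 mm wide and is centred at y≈-34. Next, over to the hook.

Call:
carry_out(series=[{"tx": 0, "ty": 0, "tz": 0, "wx": 0, "wy": 8.3, "wz": 0, "gripper": 8.5}, {"tx": 0, "ty": 0, "tz": 0, "wx": 0, "wy": 8.3, "wz": 0, "gripper": 8.5}, {"tx": 0, "ty": 0, "tz": 0, "wx": 0, "wy": 8.3, "wz": 0, "gripper": 8.5}, {"tx": 1.5, "ty": -4, "tz": 0, "wx": 0, "wy": 0, "wz": 0, "gripper": 8.5}, {"tx": 1.5, "ty": -4, "tz": 0, "wx": 0, "wy": 0, "wz": 0, "gripper": 8.5}, {"tx": 1.5, "ty": -4, "tz": 0, "wx": 0, "wy": 0, "wz": 0, "gripper": 8.5}, {"tx": 1.5, "ty": -4, "tz": 0, "wx": 0, "wy": 0, "wz": 0, "gripper": 8.5}, {"tx": 1.5, "ty": -4, "tz": 0, "wx": 0, "wy": 0, "wz": 0, "gripper": 8.5}, {"tx": 1.3, "ty": -4.3, "tz": 0, "wx": 0, "wy": 0, "wz": 0, "gripper": 8.5}, {"tx": 0, "ty": 0, "tz": 0, "wx": 0, "wy": 0, "wz": 0, "gripper": 8.5}, {"tx": 0, "ty": 0, "tz": 0, "wx": 0, "wy": 0, "wz": 0, "gripper": 8.5}])

```text
time_s: 3.65
ee_pos: [432.0, -297.3, 253.0]
tcp_rot: [0.002, 0.001, 1.0, -0.001]
force: [0.7, 1.0, -0.3]
opening: 85.0
finger_force: 0.0
```

```bash
python3 snap.py hook wrist
python3 - <<'E'
from h import *
np.set_printoptions(precision=1,suppress=True,linewidth=160)
p=pickle.load(open("hook.pkl","rb"))["wrist"]
h=cv2.cvtColor(p["color"],cv2.COLOR_BGR2HSV);m=cv2.inRange(h,(0,150,60),(8,255,255))|cv2.inRange(h,(172,150,60),(180,255,255))
m=cv2.morphologyEx(m,cv2.MORPH_CLOSE,np.ones((9,9)))
k=cv2.connectedComponentsWithStats(m)
for i in range(1,k[0]):
    if k[2][i][4]>300:
        print(k[2][i],k[3][i]);c=cv2.findContours((k[1]==i).astype('uint8'),0,1)[0][0];b=cv2.boxPoints(cv2.minAreaRect(c));print(b,[onz(p,x,60) for x in b],onz(p,k[3][i],60))
E
```

```text
3.7 [ 431.82186791 -295.96333005  252.6988079 ] [ 1.21755144e-03  2.72167364e-05  9.99998970e-01 -7.59046453e-04] [ 0.29356134  0.68529092 -0.73028899] 84.48593120819233
[ 303  173   28  115 2781] [316.7 230.4]
[[302.7 173.2]
 [328.8 172.9]
 [330.1 287. ]
 [304.1 287.3]] [array([ 397.4, -311.5,   60. ]), array([ 397.2, -290.2,   60. ]), array([ 498.4, -288.4,   60. ]), array([ 498.7, -311.7,   60. ])] [ 445.9 -300.2   60. ]
[    0   296   169   128 15678] [ 71.  349.2]
[[ -0. 296.]
 [168. 296.]
 [168. 423.]
 [  0. 423.]] [array([ 507.4, -586.6,   60. ]), array([ 507.3, -434.6,   60. ]), array([ 647.7, -451. ,   60. ]), array([ 648. , -621.2,   60. ])] [ 562.4 -532.8   60. ]
```

View pics/wrist_hook.png

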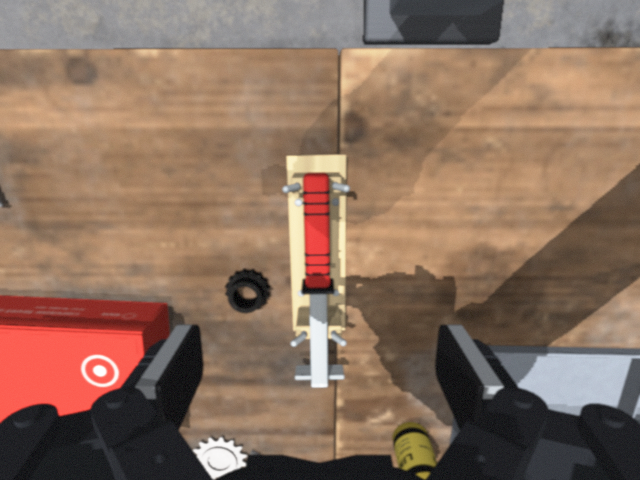

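The picture shows the hook in its rest. The handle runs from (316,173) to (317,287), the blade is at (319,375), the cup is at (248,290) and the bottle at (413,448).

Run:
```python
from h import *
np.set_printoptions(precision=1,suppress=True,linewidth=160)
p=pickle.load(open("hook.pkl","rb"))["wrist"];im=p["color"]
print(im[375,285:352].astype(int).sum(1));print(im[350,300:340].astype(int).sum(1));print(im[380:396,319].astype(int).sum(1));print(im[366:384,300].astype(int).sum(1))
for n,uv,z in(("back",(316,173),58),("front",(317.4,287),64),("bar",(319.3,350),54.5),("tip",(319.3,387),54.5),("bl",(294,373),54.5),("br",(345,373),54.5),
 ("base",(286.5,155),12),("base",(347.5,155),12),("base fl",(293,330),12),("base fr",(346,330),12)):print(n,onz(p,uv,z))
d=pickle.load(open("d0.pkl","rb"))
print("tri handle",tri([ray(d["scene"],(331.9,330.2)),ray(d["side"],(328.4,309.9)),ray(p,(316.7,230.4))]))
```

```text
[319 329 322 333 337 344 338 332 334 372 434 483 497 492 489 486 472 455 462 477 484 489 494 494 500 537 627 689 712 716 712 714 715 716 713 709 712 710 711
 705 698 649 510 400 425 507 553 568 564 581 581 588 585 591 590 599 594 572 503 425 360 332 334 334 335 342 341]
[327 323 321 332 323 328 333 329 325 384 527 671 713 722 722 720 720 721 721 719 719 712 712 714 706 692 622 451 253 154 137 160 149 151 150 162 224 314 383
 392]
[710 705 712 727 742 746 727 582 416 385 391 394 402 399 405 403]
[359 362 357 350 368 364 361 361 367 486 641 695 683 581 411 309 285 289]
back [ 397.5 -300.7   58. ]
front [ 496.7 -299.7   64. ]
bar [ 566.5 -298.1   54.5]
tip [ 608.6 -298.1   54.5]
bl [ 592.4 -322.9   54.5]
br [ 592.3 -273.    54.5]
base [ 387.3 -328.3   12. ]
base [ 387.3 -272.1   12. ]
base fl [ 569.  -326.1   12. ]
base fr [ 568.9 -269.9   12. ]
tri handle [ 448.3 -300.7   52.6]
```

Call:
carry_out(series=[{"tx": -0.8, "ty": -0.2, "tz": 3, "wx": 0, "wy": 0, "wz": -0.75, "gripper": 8.5}, {"tx": -0.8, "ty": -0.2, "tz": 4.5, "wx": 0, "wy": 0, "wz": 0, "gripper": 8.5}, {"tx": 0, "ty": 0, "tz": 4.5, "wx": 0, "wy": 0, "wz": 0, "gripper": 8.5}, {"tx": 0, "ty": 0, "tz": 3, "wx": 0, "wy": 0, "wz": 0, "gripper": 8.5}, {"tx": 0, "ty": 0, "tz": 0, "wx": 0, "wy": 0, "wz": 0, "gripper": 8.5}, {"tx": 0, "ty": 0, "tz": 0, "wx": 0, "wy": 0, "wz": 0, "gripper": 8.5}])

```text
time_s: 4.3
ee_pos: [446.8, -297.7, 102.2]
tcp_rot: [0.0, -0.008, 1.0, 0.0]
force: [0.1, -0.6, 0.7]
opening: 84.8
finger_force: 0.0
```

Call:
carry_out(series=[{"tx": -0.1, "ty": -0.2, "tz": 3, "wx": 0, "wy": 0, "wz": 0, "gripper": 8.5}, {"tx": 0, "ty": 0, "tz": 2.5, "wx": 0, "wy": 0, "wz": 0, "gripper": 8.5}, {"tx": 0, "ty": 0, "tz": 1, "wx": 0, "wy": 0, "wz": 0, "gripper": 6}, {"tx": 0, "ty": 0, "tz": 0.3, "wx": 0, "wy": 0, "wz": 0, "gripper": 4}, {"tx": 0, "ty": 0, "tz": 0, "wx": 0, "wy": 0, "wz": 0, "gripper": 3.2}, {"tx": 0, "ty": 0, "tz": 0, "wx": 0, "wy": 0, "wz": 0, "gripper": 3.2}, {"tx": 0, "ty": 0, "tz": 0, "wx": 0, "wy": 0, "wz": 0, "gripper": 3.2}])

```text
time_s: 5.0
ee_pos: [447.5, -301.1, 34.6]
tcp_rot: [0.001, -0.007, 1.0, -0.001]
force: [0.3, 0.0, -0.1]
opening: 32.0
finger_force: 0.0
```

```bash
python3 snap.py g1 wrist side
```

```text
5.1 [ 447.10829859 -300.83042335   34.14297262] [ 6.21222104e-04 -6.49156202e-03  9.99978629e-01 -4.64755767e-04] [-0.04991687  0.30871625  0.25525062] 31.638237505510737
```

View pics/wrist_g1.png

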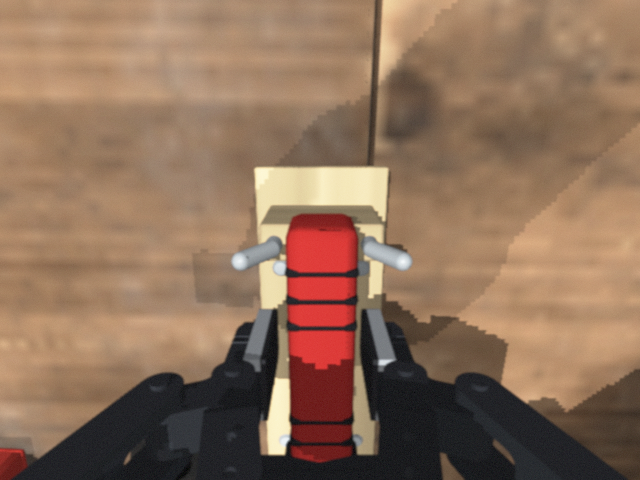

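The fingers straddle the handle evenly: handle columns 286-356, pads at about 273 and 371. Closing and lifting now.

Call:
carry_out(series=[{"tx": 0, "ty": 0, "tz": 0, "wx": 0, "wy": 0, "wz": 0, "gripper": 1.5}, {"tx": 0, "ty": 0, "tz": 0, "wx": 0, "wy": 0, "wz": 0, "gripper": 1.5}, {"tx": 0, "ty": 0, "tz": 0, "wx": 0, "wy": 0, "wz": 0, "gripper": 1.5}, {"tx": 0, "ty": 0, "tz": 0, "wx": 0, "wy": 0, "wz": 0, "gripper": 1.5}], squeeze=110)

```text
time_s: 5.5
ee_pos: [446.9, -300.7, 34.1]
tcp_rot: [0.0, -0.007, 1.0, -0.0]
force: [-1.0, 0.9, 6.4]
opening: 20.6
finger_force: 107.7
```

```bash
python3 -c "
from rig import telemetry as t
s=t.state();print(s)"
```

```text
{'time_s': 5.5, 'joint_pos': array([-7.10058456e-01,  4.47974480e-01, -3.55329935e-01,  7.66325761e-01,
        7.32192680e-05, -7.23106435e-01]), 'joint_vel': array([ 0.00029224,  0.00017317, -0.00028237, -0.00165416,  0.00016936,
       -0.0011405 ]), 'tau': array([-6.57122838e-02, -4.21324074e+01,  2.11877471e+01, -5.51660992e-01,
        8.41128174e-03,  2.19946727e-02]), 'ee_pos': array([ 446.94570699, -300.70449841,   34.07934723]), 'tcp_rot': array([ 4.63716553e-04, -6.52396339e-03,  9.99978548e-01, -3.55365055e-04]), 'force': array([-1.00155478,  0.93245313,  6.41981884]), 'moment': array([ 0.15085217,  0.15505636, -0.00755423]), 'finger_force': 107.68282413482666, 'opening': 20.58906215583585}
```

Call:
carry_out(series=[{"tx": 0, "ty": 0, "tz": -1, "wx": 0, "wy": 0, "wz": 0, "gripper": 1.5}, {"tx": 0, "ty": 0, "tz": -2, "wx": 0, "wy": 0, "wz": 0, "gripper": 1.5}, {"tx": 0, "ty": 0, "tz": -2.7, "wx": 0, "wy": 0, "wz": 0, "gripper": 1.5}, {"tx": 0, "ty": 0, "tz": 0, "wx": 0, "wy": 0, "wz": 2.06, "gripper": 1.5}, {"tx": 0.1, "ty": 1.9, "tz": 0, "wx": 0, "wy": 0, "wz": 0, "gripper": 1.5}, {"tx": 0.1, "ty": 4, "tz": 0, "wx": 0, "wy": 0, "wz": 0, "gripper": 1.5}, {"tx": 0.1, "ty": 4, "tz": 0, "wx": 0, "wy": 0, "wz": 0, "gripper": 1.5}, {"tx": 0.1, "ty": 4, "tz": 0, "wx": 0, "wy": 0, "wz": 0, "gripper": 1.5}, {"tx": 0.1, "ty": 4, "tz": 0, "wx": 0, "wy": 0, "wz": 0, "gripper": 1.5}, {"tx": 0.1, "ty": 4, "tz": 0, "wx": 0, "wy": 0, "wz": 0, "gripper": 1.5}, {"tx": 0, "ty": 3.5, "tz": 0, "wx": 0, "wy": 0, "wz": 0, "gripper": 1.5}, {"tx": 0, "ty": 1.9, "tz": 0, "wx": 0, "wy": 0, "wz": 0, "gripper": 1.5}])

```text
time_s: 6.7
ee_pos: [444.5, -23.8, 89.7]
tcp_rot: [-0.001, 0.01, 1.0, 0.001]
force: [0.8, 0.6, -1.8]
opening: 20.4
finger_force: 107.9
```

Call:
carry_out(series=[{"tx": 0, "ty": 0, "tz": 0, "wx": 0, "wy": 0, "wz": 0, "gripper": 1.5}, {"tx": 0, "ty": 0, "tz": 0, "wx": 0, "wy": 0, "wz": 0, "gripper": 1.5}, {"tx": 0, "ty": 0, "tz": 0, "wx": 0, "wy": 0, "wz": 0, "gripper": 1.5}])

```text
time_s: 7.0
ee_pos: [446.5, -27.8, 90.2]
tcp_rot: [-0.0, 0.012, 1.0, -0.0]
force: [-0.5, 0.1, -1.4]
opening: 20.6
finger_force: 108.0
```

```bash
python3 snap.py pre side wrist scene
python3 - <<'E'
from h import *
d=pickle.load(open("pre.pkl","rb"))
a=d["side"]["color"][150:330,230:450];b=d["wrist"]["color"]
a=cv2.resize(a,None,fx=1.8,fy=1.8);b=cv2.resize(b[150:480],(396,int(330*396/640)))
c=np.zeros((600,800,3),np.uint8);c[:a.shape[0],:a.shape[1]]=a;c[:b.shape[0],400:400+b.shape[1]]=b
s=cv2.resize(d["scene"]["color"][130:280,230:450],None,fx=1.8,fy=1.8);c[330:330+s.shape[0],:s.shape[1]]=s
cv2.imwrite("pics/pre_c.png",c)
E
```

```text
7.15 [446.78871721 -28.14066282  90.22205393] [-7.19790361e-05  1.22593322e-02  9.99924849e-01 -1.93215102e-05] [-0.2437407  -0.33493381 -1.13345958] 20.346288135961366
```

View pics/pre_c.png

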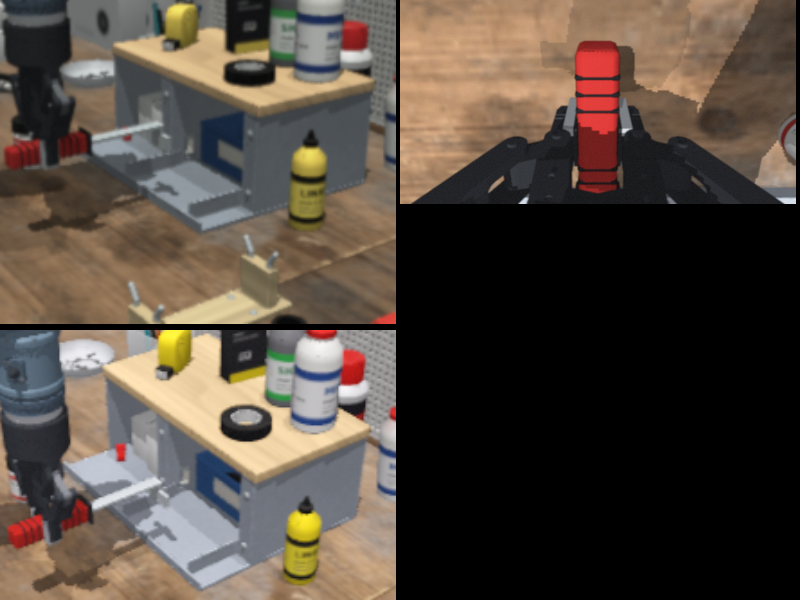

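The hook is held level: the bar tip is at side (322,218), scene (320,214), and the tray is still deep in its bay. I'll check the tip by triangulation.

```bash
python3 - <<'E'
from h import *
np.set_printoptions(precision=1,suppress=True,linewidth=160)
d=pickle.load(open("pre.pkl","rb"))
for n,b in(("side",(280,195,335,245)),("scene",(278,190,335,240))):
    im=d[n]["color"].astype(int);print(n,"exp tip",proj(d[n],[[608,-31.7,108],[608,-31.7,106],[603,-6.6,108],[603,-56.6,108],[603,-56.6,78],[603,-6.6,78]]))
    print(im[210:232:2,310:336:2].sum(2) if n=="side" else im[206:230:2,306:336:2].sum(2))
E
python3 - <<'E'
import cv2,numpy as np,sys
sys.path.insert(0,'.')
from h import *
d=pickle.load(open("pre.pkl","rb"))
a=[]
for n in("side","scene"):
    a.append(cv2.resize(d[n]["color"][190:250,270:350],None,fx=5,fy=5,interpolation=cv2.INTER_CUBIC))
cv2.imwrite("pics/tip.png",np.hstack(a))
E
```

```text
side exp tip [[318.1 218.6]
 [318.1 219.4]
 [310.3 216. ]
 [322.4 222.1]
 [322.5 234.5]
 [310.5 228. ]]
[[299 305 374 375 298 255 244 252 254 246 203 204 204]
 [298 304 368 433 434 288 245 249 254 251 211 203 201]
 [317 320 364 419 436 312 244 246 251 248 218 203 202]
 [388 401 380 428 428 312 244 248 257 254 232 204 206]
 [450 503 537 597 547 374 243 255 257 254 249 205 201]
 [595 566 525 486 360 306 245 255 249 251 253 210 205]
 [349 323 285 239 246 284 246 255 251 251 255 223 205]
 [335 315 260 226 246 410 345 257 254 253 254 248 214]
 [347 315 264 235 291 334 480 372 257 255 257 238 241]
 [394 346 269 235 292 317 310 298 258 254 254 232 272]
 [390 390 343 255 300 312 309 305 256 254 255 230 309]]
scene exp tip [[317.  213. ]
 [317.  213.8]
 [309.  209. ]
 [321.5 218.6]
 [321.7 229.3]
 [309.4 219.6]]
[[523 523 522 441 446 470 373 355 372 355 354 359 339 334 330]
 [527 525 519 511 443 453 363 355 367 354 360 362 315 391 387]
 [521 521 515 515 508 475 367 352 352 355 356 356 309 405 407]
 [519 518 513 585 622 648 369 508 365 351 357 358 323 431 403]
 [582 638 653 675 676 680 718 415 364 360 406 369 524 547 442]
 [673 678 681 681 647 511 426 331 356 428 348 317 310 312 298]
 [682 699 553 451 355 329 388 429 388 328 331 343 354 350 292]
 [495 454 557 453 339 333 490 657 421 334 336 339 471 506 524]
 [426 528 406 425 346 340 431 453 626 347 385 515 522 525 525]
 [328 296 294 341 354 344 466 431 422 480 521 522 521 520 525]
 [294 293 300 310 350 359 442 451 428 499 520 520 521 521 525]
 [298 296 302 296 518 579 585 534 509 549 524 522 522 522 527]]
```

View pics/tip.png

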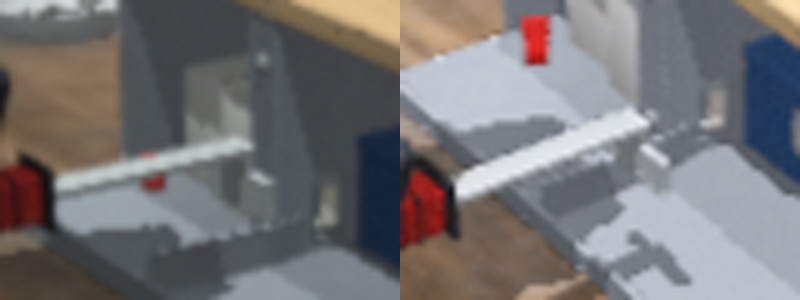

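The tip is where expected, at side (319,219) and scene (318,214). Advancing under the board and over the lip.

Call:
carry_out(series=[{"tx": -1, "ty": 0, "tz": 0, "wx": 0, "wy": 0, "wz": 0, "gripper": 1.5}, {"tx": -2, "ty": 0, "tz": 0, "wx": 0, "wy": 0, "wz": 0, "gripper": 1.5}, {"tx": -2, "ty": 0, "tz": 0, "wx": 0, "wy": 0, "wz": 0, "gripper": 1.5}, {"tx": -2, "ty": 0, "tz": 0, "wx": 0, "wy": 0, "wz": 0, "gripper": 1.5}, {"tx": -2, "ty": 0, "tz": 0, "wx": 0, "wy": 0, "wz": 0, "gripper": 1.5}, {"tx": -2, "ty": 0, "tz": 0, "wx": 0, "wy": 0, "wz": 0, "gripper": 1.5}, {"tx": -2, "ty": 0, "tz": 0, "wx": 0, "wy": 0, "wz": 0, "gripper": 1.5}, {"tx": -1.1, "ty": 0, "tz": 0, "wx": 0, "wy": 0, "wz": 0, "gripper": 1.5}, {"tx": 0, "ty": 0, "tz": 0, "wx": 0, "wy": 0, "wz": 0, "gripper": 1.5}, {"tx": 0, "ty": 0, "tz": 0, "wx": 0, "wy": 0, "wz": 0, "gripper": 1.5}])

```text
time_s: 8.15
ee_pos: [587.8, -30.8, 89.9]
tcp_rot: [-0.0, 0.012, 1.0, 0.0]
force: [0.9, -0.9, -1.4]
opening: 20.5
finger_force: 108.0
```

Call:
carry_out(series=[{"tx": 0, "ty": 0, "tz": 0.7, "wx": 0, "wy": 0, "wz": 0, "gripper": 1.5}, {"tx": 0, "ty": 0, "tz": 0.7, "wx": 0, "wy": 0, "wz": 0, "gripper": 1.5}, {"tx": 0, "ty": 0, "tz": 0.7, "wx": 0, "wy": 0, "wz": 0, "gripper": 1.5}, {"tx": 0, "ty": 0, "tz": 0.7, "wx": 0, "wy": 0, "wz": 0, "gripper": 1.5}, {"tx": 0, "ty": 0, "tz": 0.5, "wx": 0, "wy": 0, "wz": 0, "gripper": 1.5}, {"tx": 0, "ty": 0, "tz": 0, "wx": 0, "wy": 0, "wz": 0, "gripper": 1.5}, {"tx": 0, "ty": 0, "tz": 0, "wx": 0, "wy": 0, "wz": 0, "gripper": 1.5}])

```text
time_s: 8.85
ee_pos: [587.7, -30.5, 57.2]
tcp_rot: [-0.0, 0.011, 1.0, 0.0]
force: [-0.6, 0.2, -1.0]
opening: 20.6
finger_force: 108.0
```

```bash
python3 snap.py down side scene
python3 - <<'E'
from h import *
d=pickle.load(open("down.pkl","rb"))
a=[cv2.resize(d[n]["color"][180:270,300:420],None,fx=3.3,fy=3.3,interpolation=cv2.INTER_CUBIC) for n in("side","scene")]
cv2.imwrite("pics/down.png",np.hstack(a))
E
```

```text
8.95 [588.17139842 -30.56856797  57.64083765] [ 3.93545519e-04  1.14515572e-02  9.99934351e-01 -1.72313657e-05] [ 0.20443226  0.19196463 -1.42291449] 20.475147421736086
```

View pics/down.png

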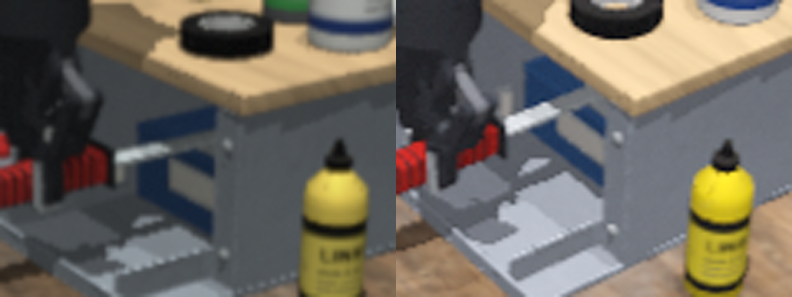

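The bar crosses the lip with the blade inside the tray and no contact force. Now the pull, slowly.

Call:
carry_out(series=[{"tx": 0.15, "ty": 0, "tz": 0, "wx": 0, "wy": 0, "wz": 0, "gripper": 1.5}, {"tx": 0.15, "ty": 0, "tz": 0, "wx": 0, "wy": 0, "wz": 0, "gripper": 1.5}, {"tx": 0.15, "ty": 0, "tz": 0, "wx": 0, "wy": 0, "wz": 0, "gripper": 1.5}, {"tx": 0.15, "ty": 0, "tz": 0, "wx": 0, "wy": 0, "wz": 0, "gripper": 1.5}, {"tx": 0.15, "ty": 0, "tz": 0, "wx": 0, "wy": 0, "wz": 0, "gripper": 1.5}, {"tx": 0.15, "ty": 0, "tz": 0, "wx": 0, "wy": 0, "wz": 0, "gripper": 1.5}, {"tx": 0.15, "ty": 0, "tz": 0, "wx": 0, "wy": 0, "wz": 0, "gripper": 1.5}, {"tx": 0.15, "ty": 0, "tz": 0, "wx": 0, "wy": 0, "wz": 0, "gripper": 1.5}, {"tx": 0.15, "ty": 0, "tz": 0, "wx": 0, "wy": 0, "wz": 0, "gripper": 1.5}, {"tx": 0.15, "ty": 0, "tz": 0, "wx": 0, "wy": 0, "wz": 0, "gripper": 1.5}, {"tx": 0.15, "ty": 0, "tz": 0, "wx": 0, "wy": 0, "wz": 0, "gripper": 1.5}, {"tx": 0.15, "ty": 0, "tz": 0, "wx": 0, "wy": 0, "wz": 0, "gripper": 1.5}])

```text
time_s: 10.15
ee_pos: [570.8, -30.2, 57.6]
tcp_rot: [0.001, 0.011, 1.0, -0.0]
force: [3.8, -0.2, -3.2]
opening: 20.3
finger_force: 107.9
```

Call:
carry_out(series=[{"tx": 0.15, "ty": 0, "tz": 0, "wx": 0, "wy": 0, "wz": 0, "gripper": 1.5}, {"tx": 0.15, "ty": 0, "tz": 0, "wx": 0, "wy": 0, "wz": 0, "gripper": 1.5}, {"tx": 0.15, "ty": 0, "tz": 0, "wx": 0, "wy": 0, "wz": 0, "gripper": 1.5}, {"tx": 0.15, "ty": 0, "tz": 0, "wx": 0, "wy": 0, "wz": 0, "gripper": 1.5}, {"tx": 0.15, "ty": 0, "tz": 0, "wx": 0, "wy": 0, "wz": 0, "gripper": 1.5}, {"tx": 0.15, "ty": 0, "tz": 0, "wx": 0, "wy": 0, "wz": 0, "gripper": 1.5}, {"tx": 0.15, "ty": 0, "tz": 0, "wx": 0, "wy": 0, "wz": 0, "gripper": 1.5}, {"tx": 0.15, "ty": 0, "tz": 0, "wx": 0, "wy": 0, "wz": 0, "gripper": 1.5}, {"tx": 0.15, "ty": 0, "tz": 0, "wx": 0, "wy": 0, "wz": 0, "gripper": 1.5}, {"tx": 0.15, "ty": 0, "tz": 0, "wx": 0, "wy": 0, "wz": 0, "gripper": 1.5}, {"tx": 0.15, "ty": 0, "tz": 0, "wx": 0, "wy": 0, "wz": 0, "gripper": 1.5}, {"tx": 0.15, "ty": 0, "tz": 0, "wx": 0, "wy": 0, "wz": 0, "gripper": 1.5}])

```text
time_s: 11.35
ee_pos: [551.8, -29.7, 57.4]
tcp_rot: [0.0, 0.011, 1.0, 0.0]
force: [4.9, 0.4, -2.2]
opening: 20.5
finger_force: 107.9
```

Call:
carry_out(series=[{"tx": 0.15, "ty": 0, "tz": 0, "wx": 0, "wy": 0, "wz": 0, "gripper": 1.5}, {"tx": 0.15, "ty": 0, "tz": 0, "wx": 0, "wy": 0, "wz": 0, "gripper": 1.5}, {"tx": 0.15, "ty": 0, "tz": 0, "wx": 0, "wy": 0, "wz": 0, "gripper": 1.5}, {"tx": 0.15, "ty": 0, "tz": 0, "wx": 0, "wy": 0, "wz": 0, "gripper": 1.5}, {"tx": 0.15, "ty": 0, "tz": 0, "wx": 0, "wy": 0, "wz": 0, "gripper": 1.5}, {"tx": 0.15, "ty": 0, "tz": 0, "wx": 0, "wy": 0, "wz": 0, "gripper": 1.5}, {"tx": 0.15, "ty": 0, "tz": 0, "wx": 0, "wy": 0, "wz": 0, "gripper": 1.5}, {"tx": 0.15, "ty": 0, "tz": 0, "wx": 0, "wy": 0, "wz": 0, "gripper": 1.5}, {"tx": 0.15, "ty": 0, "tz": 0, "wx": 0, "wy": 0, "wz": 0, "gripper": 1.5}, {"tx": 0.15, "ty": 0, "tz": 0, "wx": 0, "wy": 0, "wz": 0, "gripper": 1.5}, {"tx": 0.15, "ty": 0, "tz": 0, "wx": 0, "wy": 0, "wz": 0, "gripper": 1.5}, {"tx": 0.15, "ty": 0, "tz": 0, "wx": 0, "wy": 0, "wz": 0, "gripper": 1.5}])

```text
time_s: 12.55
ee_pos: [533.7, -29.3, 57.3]
tcp_rot: [0.0, 0.011, 1.0, 0.0]
force: [4.5, -1.0, -1.7]
opening: 19.9
finger_force: 107.9
```

Call:
carry_out(series=[{"tx": 0.15, "ty": 0, "tz": 0, "wx": 0, "wy": 0, "wz": 0, "gripper": 1.5}, {"tx": 0.15, "ty": 0, "tz": 0, "wx": 0, "wy": 0, "wz": 0, "gripper": 1.5}, {"tx": 0.15, "ty": 0, "tz": 0, "wx": 0, "wy": 0, "wz": 0, "gripper": 1.5}, {"tx": 0.15, "ty": 0, "tz": 0, "wx": 0, "wy": 0, "wz": 0, "gripper": 1.5}, {"tx": 0.15, "ty": 0, "tz": 0, "wx": 0, "wy": 0, "wz": 0, "gripper": 1.5}, {"tx": 0.15, "ty": 0, "tz": 0, "wx": 0, "wy": 0, "wz": 0, "gripper": 1.5}, {"tx": 0.15, "ty": 0, "tz": 0, "wx": 0, "wy": 0, "wz": 0, "gripper": 1.5}, {"tx": 0.15, "ty": 0, "tz": 0, "wx": 0, "wy": 0, "wz": 0, "gripper": 1.5}, {"tx": 0.15, "ty": 0, "tz": 0, "wx": 0, "wy": 0, "wz": 0, "gripper": 1.5}, {"tx": 0.15, "ty": 0, "tz": 0, "wx": 0, "wy": 0, "wz": 0, "gripper": 1.5}, {"tx": 0.15, "ty": 0, "tz": 0, "wx": 0, "wy": 0, "wz": 0, "gripper": 1.5}, {"tx": 0.15, "ty": 0, "tz": 0, "wx": 0, "wy": 0, "wz": 0, "gripper": 1.5}])

```text
time_s: 13.75
ee_pos: [515.7, -28.9, 57.3]
tcp_rot: [0.0, 0.011, 1.0, 0.0]
force: [3.9, -1.2, -2.2]
opening: 20.7
finger_force: 107.9
```

Call:
carry_out(series=[{"tx": 0.15, "ty": 0, "tz": 0, "wx": 0, "wy": 0, "wz": 0, "gripper": 1.5}, {"tx": 0.15, "ty": 0, "tz": 0, "wx": 0, "wy": 0, "wz": 0, "gripper": 1.5}, {"tx": 0.15, "ty": 0, "tz": 0, "wx": 0, "wy": 0, "wz": 0, "gripper": 1.5}, {"tx": 0.15, "ty": 0, "tz": 0, "wx": 0, "wy": 0, "wz": 0, "gripper": 1.5}, {"tx": 0.15, "ty": 0, "tz": 0, "wx": 0, "wy": 0, "wz": 0, "gripper": 1.5}, {"tx": 0.15, "ty": 0, "tz": 0, "wx": 0, "wy": 0, "wz": 0, "gripper": 1.5}, {"tx": 0.15, "ty": 0, "tz": 0, "wx": 0, "wy": 0, "wz": 0, "gripper": 1.5}, {"tx": 0.15, "ty": 0, "tz": 0, "wx": 0, "wy": 0, "wz": 0, "gripper": 1.5}, {"tx": 0.15, "ty": 0, "tz": 0, "wx": 0, "wy": 0, "wz": 0, "gripper": 1.5}, {"tx": 0.15, "ty": 0, "tz": 0, "wx": 0, "wy": 0, "wz": 0, "gripper": 1.5}, {"tx": 0.15, "ty": 0, "tz": 0, "wx": 0, "wy": 0, "wz": 0, "gripper": 1.5}, {"tx": 0.15, "ty": 0, "tz": 0, "wx": 0, "wy": 0, "wz": 0, "gripper": 1.5}])

```text
time_s: 14.95
ee_pos: [497.7, -28.4, 57.3]
tcp_rot: [0.0, 0.011, 1.0, 0.0]
force: [4.2, -0.5, -2.3]
opening: 20.4
finger_force: 107.9
```

Call:
carry_out(series=[{"tx": 0.15, "ty": 0, "tz": 0, "wx": 0, "wy": 0, "wz": 0, "gripper": 1.5}, {"tx": 0.15, "ty": 0, "tz": 0, "wx": 0, "wy": 0, "wz": 0, "gripper": 1.5}, {"tx": 0.15, "ty": 0, "tz": 0, "wx": 0, "wy": 0, "wz": 0, "gripper": 1.5}, {"tx": 0.15, "ty": 0, "tz": 0, "wx": 0, "wy": 0, "wz": 0, "gripper": 1.5}, {"tx": 0.15, "ty": 0, "tz": 0, "wx": 0, "wy": 0, "wz": 0, "gripper": 1.5}, {"tx": 0.15, "ty": 0, "tz": 0, "wx": 0, "wy": 0, "wz": 0, "gripper": 1.5}, {"tx": 0.15, "ty": 0, "tz": 0, "wx": 0, "wy": 0, "wz": 0, "gripper": 1.5}, {"tx": 0.15, "ty": 0, "tz": 0, "wx": 0, "wy": 0, "wz": 0, "gripper": 1.5}, {"tx": 0.15, "ty": 0, "tz": 0, "wx": 0, "wy": 0, "wz": 0, "gripper": 1.5}, {"tx": 0.15, "ty": 0, "tz": 0, "wx": 0, "wy": 0, "wz": 0, "gripper": 1.5}, {"tx": 0.15, "ty": 0, "tz": 0, "wx": 0, "wy": 0, "wz": 0, "gripper": 1.5}, {"tx": 0.15, "ty": 0, "tz": 0, "wx": 0, "wy": 0, "wz": 0, "gripper": 1.5}])

```text
time_s: 16.15
ee_pos: [479.7, -28.0, 57.3]
tcp_rot: [0.0, 0.011, 1.0, 0.0]
force: [3.8, 0.6, -2.6]
opening: 20.3
finger_force: 107.9
```

Call:
carry_out(series=[{"tx": 0.12, "ty": 0, "tz": 0, "wx": 0, "wy": 0, "wz": 0, "gripper": 1.5}, {"tx": 0.12, "ty": 0, "tz": 0, "wx": 0, "wy": 0, "wz": 0, "gripper": 1.5}, {"tx": 0.12, "ty": 0, "tz": 0, "wx": 0, "wy": 0, "wz": 0, "gripper": 1.5}, {"tx": 0.12, "ty": 0, "tz": 0, "wx": 0, "wy": 0, "wz": 0, "gripper": 1.5}, {"tx": 0.12, "ty": 0, "tz": 0, "wx": 0, "wy": 0, "wz": 0, "gripper": 1.5}, {"tx": 0.12, "ty": 0, "tz": 0, "wx": 0, "wy": 0, "wz": 0, "gripper": 1.5}, {"tx": 0.12, "ty": 0, "tz": 0, "wx": 0, "wy": 0, "wz": 0, "gripper": 1.5}, {"tx": 0.12, "ty": 0, "tz": 0, "wx": 0, "wy": 0, "wz": 0, "gripper": 1.5}, {"tx": 0.12, "ty": 0, "tz": 0, "wx": 0, "wy": 0, "wz": 0, "gripper": 1.5}, {"tx": 0.12, "ty": 0, "tz": 0, "wx": 0, "wy": 0, "wz": 0, "gripper": 1.5}])

```text
time_s: 17.15
ee_pos: [467.7, -27.8, 57.3]
tcp_rot: [0.0, 0.011, 1.0, 0.0]
force: [4.4, 0.3, -1.9]
opening: 20.6
finger_force: 107.9
```

Call:
carry_out(series=[{"tx": 0.1, "ty": 0, "tz": 0, "wx": 0, "wy": 0, "wz": 0, "gripper": 1.5}, {"tx": 0.1, "ty": 0, "tz": 0, "wx": 0, "wy": 0, "wz": 0, "gripper": 1.5}, {"tx": 0.1, "ty": 0, "tz": 0, "wx": 0, "wy": 0, "wz": 0, "gripper": 1.5}, {"tx": 0.1, "ty": 0, "tz": 0, "wx": 0, "wy": 0, "wz": 0, "gripper": 1.5}])

```text
time_s: 17.55
ee_pos: [463.8, -27.7, 57.3]
tcp_rot: [0.0, 0.011, 1.0, 0.0]
force: [3.9, 0.2, -2.4]
opening: 20.0
finger_force: 107.9
```

Call:
carry_out(series=[{"tx": 0.1, "ty": 0, "tz": 0, "wx": 0, "wy": 0, "wz": 0, "gripper": 1.5}, {"tx": 0.1, "ty": 0, "tz": 0, "wx": 0, "wy": 0, "wz": 0, "gripper": 1.5}, {"tx": 0.1, "ty": 0, "tz": 0, "wx": 0, "wy": 0, "wz": 0, "gripper": 1.5}, {"tx": 0.1, "ty": 0, "tz": 0, "wx": 0, "wy": 0, "wz": 0, "gripper": 1.5}])

```text
time_s: 17.95
ee_pos: [459.7, -27.6, 57.3]
tcp_rot: [0.0, 0.011, 1.0, 0.0]
force: [4.0, -0.2, -1.7]
opening: 20.3
finger_force: 107.9
```

Call:
carry_out(series=[{"tx": 0.1, "ty": 0, "tz": 0, "wx": 0, "wy": 0, "wz": 0, "gripper": 1.5}, {"tx": 0.1, "ty": 0, "tz": 0, "wx": 0, "wy": 0, "wz": 0, "gripper": 1.5}, {"tx": 0.1, "ty": 0, "tz": 0, "wx": 0, "wy": 0, "wz": 0, "gripper": 1.5}])

```text
time_s: 18.25
ee_pos: [456.7, -27.5, 57.3]
tcp_rot: [0.0, 0.011, 1.0, 0.0]
force: [4.4, -0.3, -2.9]
opening: 20.4
finger_force: 107.9
```

Call:
carry_out(series=[{"tx": 0.1, "ty": 0, "tz": 0, "wx": 0, "wy": 0, "wz": 0, "gripper": 1.5}, {"tx": 0.1, "ty": 0, "tz": 0, "wx": 0, "wy": 0, "wz": 0, "gripper": 1.5}])

```text
time_s: 18.45
ee_pos: [456.0, -27.5, 57.6]
tcp_rot: [0.001, 0.011, 1.0, 0.0]
force: [8.0, 0.1, -3.3]
opening: 20.2
finger_force: 107.8
```

Call:
carry_out(series=[{"tx": 0.1, "ty": 0, "tz": 0, "wx": 0, "wy": 0, "wz": 0, "gripper": 1.5}, {"tx": 0.1, "ty": 0, "tz": 0, "wx": 0, "wy": 0, "wz": 0, "gripper": 1.5}])

```text
time_s: 18.65
ee_pos: [455.9, -27.7, 58.0]
tcp_rot: [0.003, 0.011, 1.0, 0.0]
force: [12.5, -0.2, -6.5]
opening: 20.7
finger_force: 107.7
```

```bash
python3 snap.py near side scene wrist
```

```text
18.8 [455.9565555  -27.67632295  57.93840143] [2.80324492e-03 1.13398936e-02 9.99931771e-01 3.22075455e-05] [12.05933797  0.34338161 -6.39120505] 20.799257036043475
```

Call:
carry_out(series=[{"tx": 0.1, "ty": 0, "tz": 0, "wx": 0, "wy": 0, "wz": 0, "gripper": 1.5}, {"tx": 0.05, "ty": 0, "tz": 0, "wx": 0, "wy": 0, "wz": 0, "gripper": 1.5}])

```text
time_s: 19.0
ee_pos: [455.8, -27.9, 58.2]
tcp_rot: [0.004, 0.011, 1.0, -0.0]
force: [15.5, 0.2, -8.2]
opening: 20.6
finger_force: 107.7
```

Call:
carry_out(series=[{"tx": 0.05, "ty": 0, "tz": 0, "wx": 0, "wy": 0, "wz": 0, "gripper": 1.5}, {"tx": 0.05, "ty": 0, "tz": 0, "wx": 0, "wy": 0, "wz": 0, "gripper": 1.5}])

```text
time_s: 19.2
ee_pos: [455.6, -28.0, 58.4]
tcp_rot: [0.005, 0.011, 1.0, -0.0]
force: [15.8, -0.5, -9.7]
opening: 20.4
finger_force: 107.8
```

Run:
```python
from h import *
np.set_printoptions(precision=1,suppress=True,linewidth=180)
d=pickle.load(open("near.pkl","rb"))
O=np.array([599.2,-31.3,0]);X=np.array([1,-.023,0]);Y=np.array([.023,1,0])
W=lambda x,y,z:O+x*X+y*Y+np.array([0,0,z])
for n in("scene","side"):
    p=d[n];h=cv2.cvtColor(p["color"],cv2.COLOR_BGR2HSV);m=cv2.inRange(h,(105,120,30),(125,255,200));m[:,:230]=0;m[:,420:]=0;m[:150]=0;m[290:]=0
    k=cv2.connectedComponentsWithStats(m)
    for i in range(1,k[0]):
        if k[2][i][4]>80:print(n,k[2][i])
    i=1+np.argmax(k[2][1:,4]);b=k[1]==i
    ys,xs=np.nonzero(b);
    # bottom-right corner of front wall: lowest pixel
    print("lowest",xs[ys==ys.max()],ys.max())
    # foot line: lowest blue per column
    print([(u,np.nonzero(b[:,u])[0].max()) for u in range(xs.min(),xs.max()+1,3)])
    for g in(0,4,8,12):print(g,"foot corner",proj(p,[W(g,-75,6)])[0],"foot y0",proj(p,[W(g,0,16)])[0],"lip corner",proj(p,[W(g-1,-75,67)])[0])
    print("board",proj(p,[W(80,-100,135)]))
```

```text
scene [394 151  26   7  82]
scene [ 301  198   63   63 2065]
lowest [333] 260
[(301, np.int64(216)), (304, np.int64(235)), (307, np.int64(238)), (310, np.int64(240)), (313, np.int64(243)), (316, np.int64(246)), (319, np.int64(248)), (322, np.int64(251)), (325, np.int64(254)), (328, np.int64(256)), (331, np.int64(258)), (334, np.int64(257)), (337, np.int64(255)), (340, np.int64(254)), (343, np.int64(253)), (346, np.int64(251)), (349, np.int64(250)), (352, np.int64(249)), (355, np.int64(247)), (358, np.int64(246)), (361, np.int64(245))]
0 foot corner [332.7 265.2] foot y0 [314.6 245.8] lip corner [332.3 244.6]
4 foot corner [334.1 264.5] foot y0 [316.  245.3] lip corner [333.8 243.9]
8 foot corner [335.4 263.9] foot y0 [317.3 244.7] lip corner [335.2 243.3]
12 foot corner [336.8 263.3] foot y0 [318.7 244.1] lip corner [336.6 242.7]
board [[368.7 212.8]]
side [395 158  25   5  82]
side [ 303  217   62   49 1785]
lowest [332 333] 265
[(303, np.int64(227)), (306, np.int64(248)), (309, np.int64(250)), (312, np.int64(253)), (315, np.int64(254)), (318, np.int64(256)), (321, np.int64(258)), (324, np.int64(260)), (327, np.int64(262)), (330, np.int64(264)), (333, np.int64(265)), (336, np.int64(260)), (339, np.int64(260)), (342, np.int64(259)), (345, np.int64(258)), (348, np.int64(257)), (351, np.int64(256)), (354, np.int64(255)), (357, np.int64(254)), (360, np.int64(254)), (363, np.int64(253))]
0 foot corner [333.1 271.5] foot y0 [315.3 255.9] lip corner [332.9 246.6]
4 foot corner [334.6 271.1] foot y0 [316.7 255.5] lip corner [334.4 246.2]
8 foot corner [336.1 270.6] foot y0 [318.1 255.2] lip corner [335.9 245.8]
12 foot corner [337.5 270.2] foot y0 [319.5 254.8] lip corner [337.4 245.4]
board [[370.2 213.6]]
```

Call:
carry_out(series=[{"tx": 0, "ty": 0, "tz": 0.05, "wx": 0, "wy": 0, "wz": 0, "gripper": 1.5}, {"tx": 0.03, "ty": 0, "tz": 0.05, "wx": 0, "wy": 0, "wz": 0, "gripper": 1.5}])

```text
time_s: 19.4
ee_pos: [455.5, -28.1, 57.5]
tcp_rot: [0.005, 0.011, 1.0, -0.0]
force: [15.8, -0.7, -7.5]
opening: 20.5
finger_force: 107.8
```

```bash
python3 snap.py near2 side scene
python3 - <<'E'
from h import *
# pixel shift of the hook bar/tray between near and near2, and edge-line bias in the scene view
from rig import telemetry as t
s=t.state();print(s["ee_pos"],s["force"],s["moment"],s["tcp_rot"])
np.set_printoptions(precision=1,suppress=True,linewidth=180)
for tag in("down","near2"):
  d=pickle.load(open(tag+".pkl","rb"))
  O=np.array([599.2,-31.3,0]);X=np.array([1,-.023,0]);Y=np.array([.023,1,0]);W=lambda x,y,z:O+x*X+y*Y+np.array([0,0,z])
  for n in("scene","side"):
    p=d[n]
    for y in(-60,-40):
        a=proj(p,[W(-3,y,0),W(-3,y,16),W(0,y,16)]);u=int(round(a[1,0]));v=int(a[0,1])
        print(tag,n,y,a.ravel(),"rows from",v-16,p["color"][v-16:v+5,u].astype(int).sum(1))
E
```

```text
19.5 [455.55394381 -28.09356288  57.58823415] [ 4.86596541e-03  1.14050349e-02  9.99923078e-01 -2.92048026e-04] [15.71075932  0.04239057 -7.39876301] 20.525285702340252
[455.55394381 -28.09356288  57.58823415] [15.71075932  0.04239057 -7.39876301] [-0.08436302 -2.03771193  0.06862051] [ 4.86596541e-03  1.14050349e-02  9.99923078e-01 -2.92048026e-04]
down scene -60 [327.9 264.3 327.9 259.  328.9 258.5] rows from 248 [376 378 380 381 382 381 559 593 593 579 595 570 445 371 359 358 385 412 408 401 412]
down scene -40 [323.1 259.9 323.  254.7 324.  254.2] rows from 243 [285 282 278 285 282 338 373 380 381 381 570 603 530 399 359 356 346 394 405 359 334]
down side -60 [328.3 271.7 328.3 265.4 329.4 265.1] rows from 255 [178 169 176 206 244 247 251 260 344 451 422 294 226 245 249 256 267 262 280 286 295]
down side -40 [323.5 268.5 323.5 262.2 324.6 261.9] rows from 252 [244 242 226 197 172 173 173 200 269 362 393 274 251 249 252 258 260 264 242 232 250]
near2 scene -60 [327.9 264.3 327.9 259.  328.9 258.5] rows from 248 [232 232 231 231 227 229 233 235 262 399 554 563 442 369 359 356 383 408 405 398 409]
near2 scene -40 [323.1 259.9 323.  254.7 324.  254.2] rows from 243 [499 500 480 411 275 212 225 235 233 233 433 567 524 392 353 357 345 389 418 394 384]
near2 side -60 [328.3 271.7 328.3 265.4 329.4 265.1] rows from 255 [157 157 158 155 154 154 157 157 201 304 366 291 229 245 247 257 269 263 282 289 296]
near2 side -40 [323.5 268.5 323.5 262.2 324.6 261.9] rows from 252 [376 335 254 149 138 153 157 165 229 346 392 279 254 251 252 261 269 277 280 274 279]
```

Call:
carry_out(series=[{"tx": 0, "ty": 0, "tz": 0, "wx": 0, "wy": 0.5, "wz": 0, "gripper": 1.5}, {"tx": 0.05, "ty": 0, "tz": 0, "wx": 0, "wy": 0, "wz": 0, "gripper": 1.5}])

```text
time_s: 19.7
ee_pos: [455.4, -28.1, 57.9]
tcp_rot: [0.001, 0.011, 1.0, -0.0]
force: [14.7, -0.2, -4.2]
opening: 20.4
finger_force: 108.3
```

Call:
carry_out(series=[{"tx": 0.05, "ty": 0, "tz": 0, "wx": 0, "wy": 0, "wz": 0, "gripper": 1.5}, {"tx": 0.05, "ty": 0, "tz": 0, "wx": 0, "wy": 0, "wz": 0, "gripper": 1.5}])

```text
time_s: 19.9
ee_pos: [455.4, -28.2, 58.2]
tcp_rot: [0.002, 0.011, 1.0, -0.0]
force: [17.0, -1.5, -6.4]
opening: 20.3
finger_force: 108.1
```

Run:
```python
from h import *
np.set_printoptions(precision=1,suppress=True,linewidth=180)
def lab(tag,n):
    p=pickle.load(open(tag+".pkl","rb"))[n];h=cv2.cvtColor(p["color"],cv2.COLOR_BGR2HSV)
    m=cv2.inRange(h,(105,120,30),(125,255,200));m[:,:290]=0;m[:,400:]=0;m[:180]=0;m[290:]=0
    k=cv2.connectedComponentsWithStats(m);i=1+np.argmax(k[2][1:,4]);b=(k[1]==i).astype('uint8')
    hull=cv2.convexHull(cv2.findNonZero(b));f=np.zeros_like(b);cv2.fillConvexPoly(f,hull,1)
    l=f*(cv2.inRange(h,(0,0,90),(180,70,255))>0)
    l=cv2.erode(l,np.ones((2,2)));k=cv2.connectedComponentsWithStats(l);
    return p,[(k[2][j],k[3][j]) for j in range(1,k[0]) if k[2][j][4]>25]
for tag in("down","near2"):
    for n in("scene","side"):
        p,L=lab(tag,n);print(tag,n,*L)
p=pickle.load(open("rack.pkl","rb"))["wrist"];h=cv2.cvtColor(p["color"],cv2.COLOR_BGR2HSV);m=cv2.inRange(h[270:305,280:390],(0,0,90),(180,90,255));k=cv2.connectedComponentsWithStats(m);print(k[2][1:],k[3][1:])
# label corner positions on face x=728.3 (rack wrist view)
for uv in((306,279.5),(362.5,299)):
    c,d=ray(p,uv);print(c+d*(728.4-c[0])/d[0])
```

```text
down scene
down side
near2 scene (array([337, 220,  26,  15, 170], dtype=int32), array([350.4, 226.7])) (array([303, 223,  24,  25, 220], dtype=int32), array([316. , 233.1]))
near2 side (array([304, 230,  21,   8,  85], dtype=int32), array([314. , 233.7])) (array([313, 239,  14,  16, 112], dtype=int32), array([319.7, 246.8]))
[[  26    9   57   21 1084]] [[54.  19.2]]
[728.4 -66.1  24.2]
[728.4  -3.1  53.5]
```

Run:
```python
from h import *
np.set_printoptions(precision=1,suppress=True,linewidth=180)
d=pickle.load(open("near2.pkl","rb"))
for n in("scene","side"):
    p=d[n]
    for g in(0,4,8):
        x=599.2+g; y=-66.1+.02*(728.4-x); print(n,g,proj(p,[[x+.5,y,24.2],[x+.5,y,53.5]]).ravel())
    g=cv2.cvtColor(p["color"],cv2.COLOR_BGR2GRAY)
    v0=232 if n=="scene" else 236
    print("rows",v0,"cols 308..334");print(g[v0:v0+22:2,308:336])
```

```text
scene 0 [322.6 249.6 322.4 239.8]
scene 4 [323.9 249.  323.8 239.2]
scene 8 [325.3 248.4 325.2 238.6]
rows 232 cols 308..334
[[101  84 132 161 168 167 148 121 103  78  55  62  88 110 122 134 173 212 178  66  44  44  85  94  78  67  70  71]
 [ 67  67 108 153 167 154 137 133 132 125 151 127  64  63  80 103 118 125 125  95  51  34 101 119 119 103  79  68]
 [ 68  70  76 118 148 143 133 132 133 157 168 175 165 158 122  59  69  92 112 122 120  96 108 124 122 124 120 108]
 [ 68  68  65  57  71  90 114 129 133 156 170 171 170 167 155 158 124  59  61  83 107 120 123 120 119 122 123 123]
 [168 110  72  69  69  59  61  75 107 150 167 169 169 170 166 167 163 121  67  61  58  70  99 116 123 122 114 119]
 [148 144 135 106  67  62  54  54  54  65 104 145 164 170 171 166 155 116  68  66  67  56  53  64  91 111 121 122]
 [118 105  99 122 117  87  62  55  54  64  66  70 104 145 164 167 157 116  69  68  67  66  68  60  53  59  82  95]
 [122 102  91  91  89 143 157 113  72  72  70  68  68  67  91 136 148 115  68  66  67  66  68  69  65  67  70  57]
 [ 87  88  87  88  91 106 119 162 192 158  84  70  68  
[... 978 characters left out ...]
  85  76]
 [ 41  45  48  70 102 118 106  97  96 100 121 131 132 131 121 120 120 116  79  50  41  37  34  36  40  50  61  72]
 [ 42  45  45  48  58  73  77  84  90  99 122 132 132 133 134 133 127 112  76  49  46  44  40  36  36  38  38  39]
 [ 57  49  47  45  41  43  40  44  56  71 103 117 125 129 131 133 128 115  77  49  45  46  46  45  44  41  43  45]
 [119 110  84  59  47  45  39  35  34  35  44  58  72 100 118 126 126 114  76  50  45  46  46  45  44  45  45  46]
 [ 83  86  80  75  67  55  48  40  34  36  44  46  42  45  63  84 100 103  74  49  46  47  46  45  45  46  45  46]
 [ 85  83  70  63  63  74 123 111  84  62  50  46  46  45  44  41  42  54  51  47  47  46  45  45  45  45  46  44]]
```

The label's right edge is at scene (325,247) and side (326,255), which puts the gap at about 8 mm. So the tray is on the catch and not at the edge. I'll go on gently.

Call:
carry_out(series=[{"tx": 0.05, "ty": 0, "tz": 0, "wx": 0, "wy": 0.2, "wz": 0, "gripper": 1.5}, {"tx": 0.03, "ty": 0, "tz": 0.03, "wx": 0, "wy": 0, "wz": 0, "gripper": 1.5}])

```text
time_s: 20.1
ee_pos: [455.4, -28.2, 58.1]
tcp_rot: [0.001, 0.011, 1.0, -0.0]
force: [18.1, 1.3, -5.7]
opening: 20.7
finger_force: 108.1
```

Call:
carry_out(series=[{"tx": 0.05, "ty": 0, "tz": 0.02, "wx": 0, "wy": 0.1, "wz": 0, "gripper": 1.5}, {"tx": 0.03, "ty": 0, "tz": 0, "wx": 0, "wy": 0, "wz": 0, "gripper": 1.5}])

```text
time_s: 20.3
ee_pos: [455.3, -28.2, 58.2]
tcp_rot: [0.001, 0.011, 1.0, -0.0]
force: [19.2, 0.5, -5.3]
opening: 20.3
finger_force: 108.1
```

Call:
carry_out(series=[{"tx": 0.05, "ty": 0, "tz": 0.02, "wx": 0, "wy": 0.1, "wz": 0, "gripper": 1.5}])

```text
time_s: 20.4
ee_pos: [455.3, -28.2, 58.2]
tcp_rot: [0.0, 0.011, 1.0, -0.0]
force: [20.2, -0.2, -5.3]
opening: 20.5
finger_force: 108.1
```

Call:
carry_out(series=[{"tx": 0.03, "ty": 0, "tz": 0.02, "wx": 0, "wy": 0.1, "wz": 0, "gripper": 1.5}])

```text
time_s: 20.5
ee_pos: [455.3, -28.3, 58.1]
tcp_rot: [-0.0, 0.011, 1.0, -0.0]
force: [19.1, 0.3, -4.8]
opening: 20.3
finger_force: 108.2
```

Call:
carry_out(series=[{"tx": 0.03, "ty": 0, "tz": 0.02, "wx": 0, "wy": 0.1, "wz": 0, "gripper": 1.5}, {"tx": 0, "ty": 0, "tz": 0, "wx": 0, "wy": 0, "wz": 0, "gripper": 1.5}])

```text
time_s: 20.7
ee_pos: [455.3, -28.3, 58.1]
tcp_rot: [-0.001, 0.011, 1.0, -0.0]
force: [19.0, 0.7, -4.8]
opening: 20.6
finger_force: 108.2
```

Call:
carry_out(series=[{"tx": 0.03, "ty": 0, "tz": 0.02, "wx": 0, "wy": 0.1, "wz": 0, "gripper": 1.5}, {"tx": 0, "ty": 0, "tz": 0, "wx": 0, "wy": 0, "wz": 0, "gripper": 1.5}])

```text
time_s: 20.9
ee_pos: [455.2, -28.3, 58.0]
tcp_rot: [-0.002, 0.011, 1.0, -0.0]
force: [18.2, 0.4, -4.0]
opening: 20.7
finger_force: 108.3
```

Call:
carry_out(series=[{"tx": 0.05, "ty": 0, "tz": 0, "wx": 0, "wy": 0, "wz": 0, "gripper": 1.5}, {"tx": 0.03, "ty": 0, "tz": 0, "wx": 0, "wy": 0, "wz": 0, "gripper": 1.5}])

```text
time_s: 21.1
ee_pos: [455.2, -28.4, 58.3]
tcp_rot: [-0.001, 0.011, 1.0, -0.0]
force: [21.1, 0.5, -4.3]
opening: 20.3
finger_force: 108.3
```

Call:
carry_out(series=[{"tx": 0.03, "ty": 0, "tz": 0.02, "wx": 0, "wy": 0, "wz": 0, "gripper": 1.5}, {"tx": 0, "ty": 0, "tz": 0, "wx": 0, "wy": 0, "wz": 0, "gripper": 1.5}])

```text
time_s: 21.3
ee_pos: [455.1, -28.4, 58.1]
tcp_rot: [-0.001, 0.011, 1.0, -0.0]
force: [20.8, 1.1, -4.8]
opening: 20.5
finger_force: 108.3
```

Call:
carry_out(series=[{"tx": 0.03, "ty": 0, "tz": 0.03, "wx": 0, "wy": 0, "wz": 0, "gripper": 1.5}, {"tx": 0, "ty": 0, "tz": 0, "wx": 0, "wy": 0, "wz": 0, "gripper": 1.5}])

```text
time_s: 21.5
ee_pos: [455.1, -28.4, 57.9]
tcp_rot: [-0.0, 0.011, 1.0, -0.0]
force: [20.9, 0.7, -4.8]
opening: 20.3
finger_force: 108.3
```

```bash
python3 snap.py n3 side scene
python3 - <<'E'
from h import *
np.set_printoptions(precision=2,suppress=True,linewidth=180)
from rig import telemetry as t
s=t.state();print(s["force"],s["moment"],s["tcp_rot"])
a=pickle.load(open("near2.pkl","rb"));b=pickle.load(open("n3.pkl","rb"))
for n,(x0,y0,x1,y1) in(("scene",(322,236,362,262)),("side",(322,242,362,268))):
    f=lambda q:cv2.cvtColor(q[n]["color"],cv2.COLOR_BGR2GRAY)[y0:y1,x0:x1].astype(np.float32)
    print(n,cv2.phaseCorrelate(f(a),f(b),cv2.createHanningWindow((x1-x0,y1-y0),cv2.CV_32F)))
    g=cv2.cvtColor(b[n]["color"],cv2.COLOR_BGR2GRAY);r=242 if n=="scene" else 250
    print(g[r-2:r+6:2,318:334])
E
```

```text
21.6 [455.10026046 -28.38929269  57.9417136 ] [-4.56186106e-04  1.11558813e-02  9.99937636e-01 -2.50107278e-04] [21.06869385  1.09585929 -3.94528438] 20.509247516776046
[21.07  1.1  -3.95] [ 0.11 -3.71  0.13] [-0.    0.01  1.   -0.  ]
scene ((0.03327962544100416, 0.6603143395249429), 0.9892045670085483)
[[170 170 169 170 166 163 171 135  65  58  57  78 102 118 123 121]
 [104 148 167 169 171 162 170 136  67  66  66  58  55  62  92 111]
 [ 68  67  96 142 165 166 161 120  70  68  68  67  66  58  54  61]
 [ 69  67  67  69 102 140 150 114  69  68  68  67  68  67  64  60]]
side ((0.035398542182615955, 0.48813685416097563), 0.9902317020628187)
[[123 132 132 133 134 132 127 117  80  50  46  44  41  39  36  39]
 [102 119 125 130 132 132 129 120  81  51  45  45  45  46  45  40]
 [ 42  59  73  96 117 126 126 114  77  50  45  45  45  45  45  45]
 [ 43  46  43  45  64  85 101 104  75  49  45  45  46  45  45  45]]
```

Call:
carry_out(series=[{"tx": 0.05, "ty": 0, "tz": 0.02, "wx": 0, "wy": 0, "wz": 0, "gripper": 1.5}, {"tx": 0, "ty": 0, "tz": 0, "wx": 0, "wy": 0, "wz": 0, "gripper": 1.5}])

```text
time_s: 21.8
ee_pos: [455.0, -28.5, 57.9]
tcp_rot: [-0.0, 0.011, 1.0, -0.0]
force: [21.0, 0.5, -4.5]
opening: 20.4
finger_force: 108.3
```

```bash
python3 -c "
from rig import telemetry as t
s=t.state();print(s['force'],s['moment'],s['ee_pos'],s['tcp_rot'])"
```

```text
[21.01322916  0.53275142 -4.48253868] [ 0.04748567 -3.73149328  0.13636157] [454.97799227 -28.45333122  57.85697739] [-1.10153757e-04  1.11425476e-02  9.99937863e-01 -3.18847100e-04]
```

Call:
carry_out(series=[{"tx": 0.05, "ty": 0, "tz": 0, "wx": 0, "wy": 0, "wz": 0, "gripper": 1.5}, {"tx": 0, "ty": 0, "tz": 0, "wx": 0, "wy": 0, "wz": 0, "gripper": 1.5}])

```text
time_s: 22.0
ee_pos: [454.7, -28.5, 57.9]
tcp_rot: [0.0, 0.011, 1.0, -0.0]
force: [22.3, 0.6, -4.8]
opening: 20.1
finger_force: 108.3
```

Call:
carry_out(series=[{"tx": 0.03, "ty": 0, "tz": 0.02, "wx": 0, "wy": 0, "wz": 0, "gripper": 1.5}, {"tx": 0, "ty": 0, "tz": 0, "wx": 0, "wy": 0, "wz": 0, "gripper": 1.5}])

```text
time_s: 22.2
ee_pos: [454.7, -28.5, 57.8]
tcp_rot: [0.0, 0.011, 1.0, -0.0]
force: [22.4, -0.5, -5.0]
opening: 20.5
finger_force: 108.2
```

The tray sticks near 22 N, so I'll unload and shift the blade to the left side, so that one bead passes first at a lower total pull.

Call:
carry_out(series=[{"tx": -0.3, "ty": 0, "tz": -0.1, "wx": 0, "wy": -0.4, "wz": 0, "gripper": 1.5}, {"tx": -0.3, "ty": 0, "tz": -0.1, "wx": 0, "wy": -0.4, "wz": 0, "gripper": 1.5}, {"tx": -0.3, "ty": 0, "tz": -0.1, "wx": 0, "wy": -0.4, "wz": 0, "gripper": 1.5}, {"tx": -0.2, "ty": 0, "tz": 0, "wx": 0, "wy": 0, "wz": 0, "gripper": 1.5}, {"tx": 0, "ty": 0, "tz": 0, "wx": 0, "wy": 0, "wz": 0, "gripper": 1.5}, {"tx": 0, "ty": 0, "tz": 0, "wx": 0, "wy": 0, "wz": 0, "gripper": 1.5}])

```text
time_s: 22.8
ee_pos: [455.8, -27.9, 57.5]
tcp_rot: [0.002, 0.012, 1.0, -0.0]
force: [7.9, -0.6, -4.0]
opening: 20.1
finger_force: 108.3
```

```bash
python3 snap.py n4 side scene
python3 - <<'E'
from h import *
a=pickle.load(open("near2.pkl","rb"));b=pickle.load(open("n4.pkl","rb"))
for n in("scene","side"):
    g=cv2.cvtColor(b[n]["color"],cv2.COLOR_BGR2GRAY);r=242 if n=="scene" else 250
    print(g[r-2:r+6:2,318:334])
E
```

```text
22.9 [455.81798984 -27.85956663  57.52024655] [ 1.74486035e-03  1.15561321e-02  9.99931676e-01 -2.35636116e-04] [ 8.49994855 -0.521637   -4.55613492] 20.52629825502815
[[168 169 169 171 167 162 158 120  66  57  53  67  94 114 123 122]
 [103 146 164 169 170 167 152 110  69  69  66  58  51  62  87 108]
 [ 67  67 101 141 163 167 158 117  70  69  68  68  60  61  65  63]
 [ 68  69  68  64  93 158 163 116  67  69  67  68  66  67  68  69]]
[[122 132 132 132 134 132 126 114  77  51  45  45  39  36  41  41]
 [ 96 118 126 130 132 133 129 116  78  50  46  45  45  45  46  46]
 [ 42  61  85 104 117 126 127 115  77  50  46  46  44  44  46  46]
 [ 44  45  43  43  62 105 110 106  76  49  45  45  45  45  45  46]]
```

Call:
carry_out(series=[{"tx": -0.3, "ty": 0, "tz": 0, "wx": 0, "wy": 0, "wz": 0, "gripper": 1.5}, {"tx": -0.3, "ty": 0, "tz": 0, "wx": 0, "wy": 0, "wz": 0, "gripper": 1.5}, {"tx": -0.2, "ty": 0, "tz": 0, "wx": 0, "wy": 0, "wz": 0, "gripper": 1.5}, {"tx": 0, "ty": 0.6, "tz": 0, "wx": 0, "wy": 0, "wz": -1, "gripper": 1.5}, {"tx": 0, "ty": 0.6, "tz": 0, "wx": 0, "wy": 0, "wz": -0.5, "gripper": 1.5}, {"tx": 0, "ty": 0, "tz": 0, "wx": 0, "wy": 0, "wz": 0, "gripper": 1.5}, {"tx": 0, "ty": 0, "tz": 0, "wx": 0, "wy": 0, "wz": 0, "gripper": 1.5}])

```text
time_s: 23.6
ee_pos: [461.7, -15.3, 57.0]
tcp_rot: [-0.0, -0.002, 1.0, 0.0]
force: [-0.7, -0.4, -1.3]
opening: 20.5
finger_force: 108.7
```

Call:
carry_out(series=[{"tx": 0.12, "ty": 0, "tz": 0, "wx": 0, "wy": 0, "wz": 0, "gripper": 1.5}, {"tx": 0.12, "ty": 0, "tz": 0, "wx": 0, "wy": 0, "wz": 0, "gripper": 1.5}, {"tx": 0.12, "ty": 0, "tz": 0, "wx": 0, "wy": 0, "wz": 0, "gripper": 1.5}, {"tx": 0.12, "ty": 0, "tz": 0, "wx": 0, "wy": 0, "wz": 0, "gripper": 1.5}, {"tx": 0.12, "ty": 0, "tz": 0, "wx": 0, "wy": 0, "wz": 0, "gripper": 1.5}, {"tx": 0.12, "ty": 0, "tz": 0, "wx": 0, "wy": 0, "wz": 0, "gripper": 1.5}, {"tx": 0.12, "ty": 0, "tz": 0, "wx": 0, "wy": 0, "wz": 0, "gripper": 1.5}])

```text
time_s: 24.3
ee_pos: [456.5, -16.0, 57.8]
tcp_rot: [0.003, -0.001, 1.0, -0.0]
force: [7.8, -0.0, -5.8]
opening: 20.4
finger_force: 108.1
```

Call:
carry_out(series=[{"tx": 0.12, "ty": 0, "tz": 0, "wx": 0, "wy": 0, "wz": 0, "gripper": 1.5}, {"tx": 0.12, "ty": 0, "tz": 0, "wx": 0, "wy": 0, "wz": 0, "gripper": 1.5}])

```text
time_s: 24.5
ee_pos: [456.2, -16.4, 58.4]
tcp_rot: [0.005, -0.001, 1.0, -0.0]
force: [11.7, -0.3, -5.3]
opening: 20.2
finger_force: 108.1
```

Call:
carry_out(series=[{"tx": 0.1, "ty": 0, "tz": 0.02, "wx": 0, "wy": 0.1, "wz": 0, "gripper": 1.5}, {"tx": 0.1, "ty": 0, "tz": 0.02, "wx": 0, "wy": 0.1, "wz": 0, "gripper": 1.5}])

```text
time_s: 24.7
ee_pos: [456.1, -16.4, 58.7]
tcp_rot: [0.004, -0.001, 1.0, -0.0]
force: [12.9, 0.7, -5.8]
opening: 20.6
finger_force: 108.1
```

Call:
carry_out(series=[{"tx": 0.1, "ty": 0, "tz": 0.03, "wx": 0, "wy": 0.15, "wz": 0, "gripper": 1.5}, {"tx": 0.1, "ty": 0, "tz": 0.03, "wx": 0, "wy": 0.15, "wz": 0, "gripper": 1.5}])

```text
time_s: 24.9
ee_pos: [455.9, -16.5, 58.6]
tcp_rot: [0.003, -0.001, 1.0, -0.0]
force: [16.0, 0.8, -5.5]
opening: 20.3
finger_force: 108.1
```

Call:
carry_out(series=[{"tx": 0.1, "ty": 0, "tz": 0.03, "wx": 0, "wy": 0.1, "wz": 0, "gripper": 1.5}, {"tx": 0.1, "ty": 0, "tz": 0.03, "wx": 0, "wy": 0.1, "wz": 0, "gripper": 1.5}])

```text
time_s: 25.1
ee_pos: [455.7, -16.6, 58.7]
tcp_rot: [0.003, -0.002, 1.0, -0.0]
force: [17.6, 1.1, -4.7]
opening: 20.7
finger_force: 108.1
```

Call:
carry_out(series=[{"tx": 0.1, "ty": 0, "tz": 0.03, "wx": 0, "wy": 0.1, "wz": 0, "gripper": 1.5}, {"tx": 0.05, "ty": 0, "tz": 0.03, "wx": 0, "wy": 0.1, "wz": 0, "gripper": 1.5}])

```text
time_s: 25.3
ee_pos: [455.5, -16.6, 58.6]
tcp_rot: [0.003, -0.002, 1.0, -0.0]
force: [18.9, 1.9, -4.5]
opening: 19.9
finger_force: 108.2
```

Call:
carry_out(series=[{"tx": 0.05, "ty": 0, "tz": 0.03, "wx": 0, "wy": 0.1, "wz": 0, "gripper": 1.5}, {"tx": 0.05, "ty": 0, "tz": 0, "wx": 0, "wy": 0, "wz": 0, "gripper": 1.5}])

```text
time_s: 25.5
ee_pos: [455.4, -16.7, 58.6]
tcp_rot: [0.003, -0.002, 1.0, -0.0]
force: [20.9, 2.0, -6.0]
opening: 20.4
finger_force: 108.3
```

```bash
python3 snap.py n5 side scene
python3 - <<'E'
from h import *
np.set_printoptions(precision=2,suppress=True,linewidth=200)
b=pickle.load(open("n5.pkl","rb"));a=pickle.load(open("n4.pkl","rb"))
for n in("scene","side"):
    f=lambda q:cv2.cvtColor(q[n]["color"],cv2.COLOR_BGR2GRAY)
    r=242 if n=="scene" else 250
    print(f(b)[r-2:r+6:2,318:338])
    # tray right side wall against the board/upright further back and vertical corner near u 333
    print(f(a)[r:r+14:4,326:366]);print(f(b)[r:r+14:4,326:366])
E
```

```text
25.6 [455.41931408 -16.69947958  58.62916042] [ 2.87022411e-03 -1.65429017e-03  9.99994489e-01 -2.16535585e-04] [18.87163172  2.11794646 -4.45267397] 20.649698522692187
[[169 169 169 170 166 158 155 122  70  58  55  70  96 113 123 123 118 120 123 124]
 [104 148 166 170 171 170 149 105  73  68  70  59  52  62  85 107 119 124 116 116]
 [ 68  67  96 142 164 171 149 107  76  71  71  69  59  64  64  62  73  92 108 106]
 [ 69  70  68  70  90 138 139 103  74  68  68  68  67  66  70  69  66  58  68  67]]
[[ 69  69  66  58  51  62  87 108 120 124 122 124 123 120 112  98  80  66  59  56  57  63  66  68  70  69  66  70  68  68  69  70  69  71  70  69  93 113 116 116]
 [ 67  69  67  68  66  67  68  69  65  64  74  69  57  60  64  66  65  68  69  68  66  66  67  66  69  69  69  68  68  70  71  70  68  68 103 118 119 119 116 116]
 [ 68  68  70  67  69  69  69  66  67  68  73  69  68  65  65  67  66  65  68  68  68  68  67  67  87 128 138 125 126 120 113 115 114 117 121 120 122 119 114 144]
 [ 80  70  70  68  67  69  66  67  66  70  72  68  68  67  67  65 122 157 140 140 126 107 111 116 117 116 118
[... 1646 characters left out ...]
4  85  85  85  86  85  83  85  86  88  91  86]]
[[ 72  52  47  46  45  43  46  46  47  45  43  50  49  46  46  46  47  47  46  47  46  46  47  46  46  46  47  46  47  46  47  47  45  47  46  45  46  48  67  81]
 [ 69  51  47  46  45  46  45  46  44  46  47  55  49  47  47  45  46  46  47  47  46  47  46  46  46  46  47  46  47  47  46  48  51  55  52  51  55  64  77  82]
 [ 44  46  47  47  47  46  46  46  45  45  45  52  51  48  47  47  47  49  52  55  53  73  96  93  86 103 130 109  86  80  85  84  82  83  82  84  87  88  88  83]
 [ 73  55  47  45  45  45  45  45  50  74  85 104 132 111  88  90  90  84  83  82  83  83  83  84  85  85  84  84  84  85  86  86  85  84  83  85  87  88  91  87]]
```

Call:
carry_out(series=[{"tx": 0.05, "ty": 0, "tz": 0.03, "wx": 0, "wy": 0.1, "wz": 0, "gripper": 1.5}, {"tx": 0.05, "ty": 0, "tz": 0.03, "wx": 0, "wy": 0.1, "wz": 0, "gripper": 1.5}])

```text
time_s: 25.8
ee_pos: [455.3, -16.8, 58.4]
tcp_rot: [0.002, -0.002, 1.0, -0.0]
force: [21.6, 1.7, -4.7]
opening: 20.3
finger_force: 108.4
```

Call:
carry_out(series=[{"tx": 0.05, "ty": 0, "tz": 0.03, "wx": 0, "wy": 0.1, "wz": 0, "gripper": 1.5}, {"tx": 0.05, "ty": 0, "tz": 0, "wx": 0, "wy": 0, "wz": 0, "gripper": 1.5}])

```text
time_s: 26.0
ee_pos: [455.3, -16.8, 58.4]
tcp_rot: [0.002, -0.002, 1.0, -0.0]
force: [22.8, 1.2, -4.1]
opening: 20.5
finger_force: 108.5
```

Call:
carry_out(series=[{"tx": -0.4, "ty": 0, "tz": -0.09, "wx": 0, "wy": -0.3, "wz": 0, "gripper": 1.5}, {"tx": -0.4, "ty": 0, "tz": -0.09, "wx": 0, "wy": -0.3, "wz": 0, "gripper": 1.5}, {"tx": -0.4, "ty": 0, "tz": -0.09, "wx": 0, "wy": -0.3, "wz": 0, "gripper": 1.5}, {"tx": -0.4, "ty": 0, "tz": -0.07, "wx": 0, "wy": -0.4, "wz": 0, "gripper": 1.5}, {"tx": -0.4, "ty": 0, "tz": 0, "wx": 0, "wy": 0, "wz": 0, "gripper": 1.5}, {"tx": 0, "ty": -0.6, "tz": 0, "wx": 0, "wy": 0, "wz": 1, "gripper": 1.5}, {"tx": 0, "ty": -0.6, "tz": 0, "wx": 0, "wy": 0, "wz": 0.5, "gripper": 1.5}, {"tx": 0, "ty": 0, "tz": 0, "wx": 0, "wy": 0, "wz": 0, "gripper": 1.5}, {"tx": 0, "ty": 0, "tz": 0, "wx": 0, "wy": 0, "wz": 0, "gripper": 1.5}])

```text
time_s: 26.9
ee_pos: [460.1, -27.8, 56.7]
tcp_rot: [-0.0, 0.012, 1.0, 0.0]
force: [0.1, 2.1, -1.7]
opening: 20.4
finger_force: 108.7
```

```bash
python3 snap.py n6 side scene
python3 - <<'E'
from h import *
np.set_printoptions(precision=2,suppress=True,linewidth=200)
P={t:pickle.load(open(t+".pkl","rb")) for t in("near","near2","n5","n6")}
# tray's right-front vertical corner and label's right edge, sub-pixel, per picture
for n,rc,rl in(("scene",(249,255),(241,245)),("side",(254,262),(248,253))):
    for t in P:
        g=cv2.cvtColor(P[t][n]["color"],cv2.COLOR_BGR2GRAY).astype(float)
        l=g[rl[0]:rl[1],322:330].mean(0);d=-np.diff(l);d=np.clip(d,0,None);ul=(d*(np.arange(len(d))+322.5)).sum()/d.sum()
        print(n,t,"label",round(ul,2),"corner prof",g[rc[0]:rc[1],331:341].mean(0))
E
```

```text
27.0 [460.34888481 -27.632242    56.8341873 ] [-2.06472656e-04  1.15539993e-02  9.99933218e-01  1.46248688e-04] [ 0.60004295  0.94202792 -1.70826092] 20.74407474921764
scene near label 325.01 corner prof [67.33 67.17 67.   68.17 68.67 72.   69.83 68.33 68.33 67.33]
scene near2 label 325.08 corner prof [68.67 67.33 68.67 67.33 67.5  70.83 69.33 67.67 67.17 68.17]
scene n5 label 324.92 corner prof [68.5  68.67 67.83 68.   67.17 71.17 70.5  67.5  68.5  67.83]
scene n6 label 325.09 corner prof [67.33 68.   67.67 67.83 68.   80.33 77.83 68.   67.67 68.33]
side near label 325.65 corner prof [45.5  45.38 45.12 45.   46.12 48.5  51.12 54.5  52.   56.12]
side near2 label 325.67 corner prof [45.25 45.12 45.5  45.75 45.88 47.88 51.38 54.   51.62 55.75]
side n5 label 325.56 corner prof [45.62 45.5  45.5  45.12 45.88 48.   56.5  57.   52.5  56.62]
side n6 label 326.19 corner prof [45.12 45.88 45.38 45.38 45.75 48.5  59.75 58.62 52.25 56.12]
```

Call:
carry_out(series=[{"tx": 0.12, "ty": 0, "tz": 0, "wx": 0, "wy": 0, "wz": 0, "gripper": 1.5}, {"tx": 0.12, "ty": 0, "tz": 0, "wx": 0, "wy": 0, "wz": 0, "gripper": 1.5}, {"tx": 0.12, "ty": 0, "tz": 0, "wx": 0, "wy": 0, "wz": 0, "gripper": 1.5}, {"tx": 0.12, "ty": 0, "tz": 0.03, "wx": 0, "wy": 0.15, "wz": 0, "gripper": 1.5}, {"tx": 0.12, "ty": 0, "tz": 0.03, "wx": 0, "wy": 0.15, "wz": 0, "gripper": 1.5}, {"tx": 0.12, "ty": 0, "tz": 0.03, "wx": 0, "wy": 0.15, "wz": 0, "gripper": 1.5}, {"tx": 0.12, "ty": 0, "tz": 0.03, "wx": 0, "wy": 0.15, "wz": 0, "gripper": 1.5}, {"tx": 0.12, "ty": 0, "tz": 0.03, "wx": 0, "wy": 0.15, "wz": 0, "gripper": 1.5}, {"tx": 0.12, "ty": 0, "tz": 0.03, "wx": 0, "wy": 0.15, "wz": 0, "gripper": 1.5}])

```text
time_s: 27.9
ee_pos: [455.7, -27.8, 57.1]
tcp_rot: [-0.002, 0.011, 1.0, 0.0]
force: [11.3, 1.6, -1.0]
opening: 20.6
finger_force: 108.7
```

Call:
carry_out(series=[{"tx": 0.12, "ty": 0, "tz": 0.03, "wx": 0, "wy": 0.1, "wz": 0, "gripper": 1.5}, {"tx": 0.12, "ty": 0, "tz": 0.03, "wx": 0, "wy": 0.1, "wz": 0, "gripper": 1.5}])

```text
time_s: 28.1
ee_pos: [455.7, -28.0, 57.2]
tcp_rot: [-0.002, 0.011, 1.0, 0.0]
force: [15.3, 1.1, -2.3]
opening: 20.0
finger_force: 108.6
```

Vertical load is now near zero, so I'll keep on the same way.

Call:
carry_out(series=[{"tx": 0.12, "ty": 0, "tz": 0.03, "wx": 0, "wy": 0.1, "wz": 0, "gripper": 1.5}, {"tx": 0.1, "ty": 0, "tz": 0.03, "wx": 0, "wy": 0.1, "wz": 0, "gripper": 1.5}])

```text
time_s: 28.3
ee_pos: [455.6, -28.1, 57.3]
tcp_rot: [-0.002, 0.011, 1.0, 0.0]
force: [18.3, 1.7, -3.5]
opening: 19.9
finger_force: 108.6
```

Call:
carry_out(series=[{"tx": 0.1, "ty": 0, "tz": 0.03, "wx": 0, "wy": 0.1, "wz": 0, "gripper": 1.5}, {"tx": 0.05, "ty": 0, "tz": 0.03, "wx": 0, "wy": 0.1, "wz": 0, "gripper": 1.5}])

```text
time_s: 28.5
ee_pos: [455.5, -28.2, 57.2]
tcp_rot: [-0.002, 0.011, 1.0, 0.0]
force: [19.0, 1.5, -2.8]
opening: 20.6
finger_force: 108.6
```

Call:
carry_out(series=[{"tx": 0.05, "ty": 0, "tz": 0.03, "wx": 0, "wy": 0.1, "wz": 0, "gripper": 1.5}, {"tx": 0.05, "ty": 0, "tz": 0.02, "wx": 0, "wy": 0, "wz": 0, "gripper": 1.5}])

```text
time_s: 28.7
ee_pos: [455.5, -28.2, 57.1]
tcp_rot: [-0.002, 0.011, 1.0, 0.0]
force: [19.7, 1.7, -1.2]
opening: 20.2
finger_force: 108.6
```

Call:
carry_out(series=[{"tx": 0.05, "ty": 0.05, "tz": 0.02, "wx": 0, "wy": 0, "wz": 0, "gripper": 1.5}, {"tx": 0.05, "ty": 0.05, "tz": 0.02, "wx": 0, "wy": 0, "wz": 0, "gripper": 1.5}])

```text
time_s: 28.9
ee_pos: [455.4, -27.8, 57.0]
tcp_rot: [-0.002, 0.011, 1.0, -0.001]
force: [21.1, -0.1, -3.0]
opening: 20.7
finger_force: 108.5
```

Call:
carry_out(series=[{"tx": 0.05, "ty": 0, "tz": 0.02, "wx": 0, "wy": 0, "wz": 0, "gripper": 1.5}, {"tx": 0, "ty": 0, "tz": 0, "wx": 0, "wy": 0, "wz": 0, "gripper": 1.5}])

```text
time_s: 29.1
ee_pos: [455.3, -27.9, 56.9]
tcp_rot: [-0.001, 0.011, 1.0, -0.001]
force: [22.1, 0.6, -3.3]
opening: 20.2
finger_force: 108.5
```

Call:
carry_out(series=[{"tx": 0, "ty": 0, "tz": 0, "wx": 0, "wy": 0, "wz": 0, "gripper": 1.5}, {"tx": 0, "ty": 0, "tz": 0, "wx": 0, "wy": 0, "wz": 0, "gripper": 1.5}, {"tx": 0, "ty": 0, "tz": 0, "wx": 0, "wy": 0, "wz": 0, "gripper": 1.5}, {"tx": 0, "ty": 0, "tz": 0, "wx": 0, "wy": 0, "wz": 0, "gripper": 1.5}, {"tx": 0, "ty": 0, "tz": 0, "wx": 0, "wy": 0, "wz": 0, "gripper": 1.5}, {"tx": 0, "ty": 0, "tz": 0, "wx": 0, "wy": 0, "wz": 0, "gripper": 1.5}])

```text
time_s: 29.7
ee_pos: [455.3, -27.9, 56.9]
tcp_rot: [-0.001, 0.011, 1.0, -0.001]
force: [21.9, 0.1, -2.6]
opening: 20.4
finger_force: 108.5
```

Comparing the runs, the pull is easier when the hook's natural lift on the lip unloads the tray's foot. I'll take the pitch compensation out again.

Call:
carry_out(series=[{"tx": -0.3, "ty": 0, "tz": 0, "wx": 0, "wy": 0, "wz": 0, "gripper": 1.5}, {"tx": -0.3, "ty": 0, "tz": -0.1, "wx": 0, "wy": -0.4, "wz": 0, "gripper": 1.5}, {"tx": 0, "ty": 0, "tz": -0.1, "wx": 0, "wy": -0.4, "wz": 0, "gripper": 1.5}, {"tx": 0, "ty": 0, "tz": -0.1, "wx": 0, "wy": -0.4, "wz": 0, "gripper": 1.5}, {"tx": 0, "ty": 0, "tz": -0.1, "wx": 0, "wy": -0.4, "wz": 0, "gripper": 1.5}, {"tx": 0, "ty": 0, "tz": 0, "wx": 0, "wy": 0, "wz": 0, "gripper": 1.5}])

```text
time_s: 30.3
ee_pos: [455.3, -27.6, 58.5]
tcp_rot: [0.007, 0.011, 1.0, -0.001]
force: [17.4, -0.7, -9.3]
opening: 20.5
finger_force: 107.8
```

Call:
carry_out(series=[{"tx": 0.08, "ty": 0, "tz": -0.03, "wx": 0, "wy": 0, "wz": 0, "gripper": 1.5}, {"tx": 0.05, "ty": 0, "tz": -0.03, "wx": 0, "wy": 0, "wz": 0, "gripper": 1.5}])

```text
time_s: 30.5
ee_pos: [454.6, -27.6, 59.0]
tcp_rot: [0.008, 0.011, 1.0, -0.001]
force: [20.3, -0.0, -10.9]
opening: 20.0
finger_force: 107.8
```

It's moving: 0.7 mm for 1.3 mm commanded. Continuing.

Call:
carry_out(series=[{"tx": 0.05, "ty": 0, "tz": -0.02, "wx": 0, "wy": 0, "wz": 0, "gripper": 1.5}])

```text
time_s: 30.6
ee_pos: [454.2, -27.6, 59.2]
tcp_rot: [0.008, 0.011, 1.0, -0.001]
force: [20.3, -1.0, -11.3]
opening: 20.3
finger_force: 107.8
```

Call:
carry_out(series=[{"tx": 0.04, "ty": 0, "tz": -0.02, "wx": 0, "wy": 0, "wz": 0, "gripper": 1.5}])

```text
time_s: 30.7
ee_pos: [453.6, -27.6, 59.3]
tcp_rot: [0.007, 0.011, 1.0, -0.001]
force: [18.5, -1.2, -11.0]
opening: 20.3
finger_force: 107.8
```

Call:
carry_out(series=[{"tx": 0.02, "ty": 0, "tz": 0, "wx": 0, "wy": 0, "wz": 0, "gripper": 1.5}])

```text
time_s: 30.8
ee_pos: [452.8, -27.6, 59.2]
tcp_rot: [0.007, 0.011, 1.0, -0.001]
force: [17.2, -1.8, -10.1]
opening: 19.9
finger_force: 107.8
```

Call:
carry_out(series=[{"tx": 0, "ty": 0, "tz": 0, "wx": 0, "wy": 0, "wz": 0, "gripper": 1.5}])

```text
time_s: 30.9
ee_pos: [451.2, -27.4, 58.8]
tcp_rot: [0.005, 0.011, 1.0, -0.001]
force: [10.3, -0.8, -8.0]
opening: 20.4
finger_force: 108.1
```

Call:
carry_out(series=[{"tx": 0, "ty": 0, "tz": 0, "wx": 0, "wy": 0, "wz": 0, "gripper": 1.5}, {"tx": 0, "ty": 0, "tz": 0, "wx": 0, "wy": 0, "wz": 0, "gripper": 1.5}])

```text
time_s: 31.1
ee_pos: [449.1, -27.2, 58.5]
tcp_rot: [0.004, 0.012, 1.0, -0.001]
force: [8.7, 0.4, -4.5]
opening: 20.5
finger_force: 108.6
```

Call:
carry_out(series=[{"tx": 0.05, "ty": 0, "tz": 0, "wx": 0, "wy": 0, "wz": 0, "gripper": 1.5}, {"tx": 0.05, "ty": 0, "tz": 0, "wx": 0, "wy": 0, "wz": 0, "gripper": 1.5}])

```text
time_s: 31.3
ee_pos: [448.8, -27.2, 58.6]
tcp_rot: [0.004, 0.012, 1.0, -0.001]
force: [11.5, -0.2, -5.2]
opening: 20.5
finger_force: 108.6
```

```bash
python3 snap.py home side scene
python3 - <<'E'
from h import *
np.set_printoptions(precision=1,suppress=True,linewidth=200)
P={t:pickle.load(open(t+".pkl","rb")) for t in("n6","home")}
for n,rc,rl in(("scene",(249,255),(241,245)),("side",(254,262),(248,253))):
    for t in P:
        g=cv2.cvtColor(P[t][n]["color"],cv2.COLOR_BGR2GRAY).astype(float)
        print(n,t,"label",g[rl[0]:rl[1],316:330].mean(0),"\n corner from 329",g[rc[0]:rc[1],329:343].mean(0))
E
```

```text
31.4 [448.78343442 -27.19136008  58.64450561] [ 4.29250383e-03  1.15265226e-02  9.99924159e-01 -6.24239291e-04] [10.85641768 -1.42816433 -5.85112486] 20.30441557647841
scene n6 label [ 55.5  77.   98.2 120.5 140.8 160.  167.5 170.2 157.  123.   83.2  66.   66.8  67.8] 
 corner from 329 [68.7 68.7 67.3 68.  67.7 67.8 68.  80.3 77.8 68.  67.7 68.3 68.2 77.7]
scene home label [136.2 159.2 167.5 169.5 170.5 161.2 154.  116.8  68.2  65.8  63.2  65.8  73.   85.5] 
 corner from 329 [68.  68.2 67.5 67.7 68.7 71.7 69.  67.7 67.2 68.2 69.2 68.8 68.2 77.5]
side n6 label [ 57.8  66.4  86.8 105.  117.2 123.6 128.  130.8 131.2 118.   95.8  65.4  48.   45.6] 
 corner from 329 [46.1 45.8 45.1 45.9 45.4 45.4 45.8 48.5 59.8 58.6 52.2 56.1 63.4 63.4]
side home label [106.8 119.  125.2 130.  132.4 132.2 123.  103.   69.2  49.2  46.   45.4  44.   42.6] 
 corner from 329 [45.4 45.2 45.4 45.2 45.8 48.9 49.1 48.5 50.5 53.8 52.  56.  63.6 63.4]
```

Call:
carry_out(series=[{"tx": 0.08, "ty": 0, "tz": 0, "wx": 0, "wy": 0, "wz": 0, "gripper": 1.5}, {"tx": 0.05, "ty": 0, "tz": 0, "wx": 0, "wy": 0, "wz": 0, "gripper": 1.5}])

```text
time_s: 31.6
ee_pos: [448.6, -27.3, 58.9]
tcp_rot: [0.005, 0.011, 1.0, -0.001]
force: [13.6, 0.1, -8.2]
opening: 20.4
finger_force: 108.4
```

Call:
carry_out(series=[{"tx": 0.08, "ty": 0, "tz": 0, "wx": 0, "wy": 0, "wz": 0, "gripper": 1.5}, {"tx": 0.05, "ty": 0, "tz": 0, "wx": 0, "wy": 0, "wz": 0, "gripper": 1.5}])

```text
time_s: 31.8
ee_pos: [448.5, -27.3, 59.1]
tcp_rot: [0.006, 0.011, 1.0, -0.001]
force: [16.8, -1.1, -8.3]
opening: 20.4
finger_force: 108.1
```

```bash
python3 snap.py home2 side scene
python3 - <<'E'
from h import *
np.set_printoptions(precision=1,suppress=True,linewidth=220)
d=pickle.load(open("home2.pkl","rb"))
O=np.array([599.2,-31.3,0]);X=np.array([1,-.023,0]);Y=np.array([.023,1,0]);W=lambda x,y,z:O+x*X+y*Y+np.array([0,0,z])
for n in("scene","side"):
    p=d[n];g=cv2.cvtColor(p["color"],cv2.COLOR_BGR2GRAY)
    for gp in(0,5):print(n,gp,"lip front corner",proj(p,[W(gp-1,-75,67)])[0],"lip inner",proj(p,[W(gp+5,-75,67)])[0],"tray back-right top",proj(p,[W(gp+80,-75,66)])[0])
    c=proj(p,[W(0,-75,67)])[0].astype(int);print("rows",c[1]-6,"cols",c[0]-8);print(g[c[1]-6:c[1]+6,c[0]-8:c[0]+12])
    # lip: front-face normal profile near y=-60..-70 between edge top and lip
E
```

```text
31.9 [448.52536775 -27.30373447  59.13238874] [ 6.32386825e-03  1.14612436e-02  9.99914146e-01 -5.91246407e-04] [15.89801115  0.08666078 -8.92254076] 19.97531573729838
scene 0 lip front corner [332.3 244.6] lip inner [334.5 243.6] tray back-right top [360.6 232.6]
scene 5 lip front corner [334.1 243.8] lip inner [336.3 242.8] tray back-right top [362.2 231.9]
rows 238 cols 324
[[103 119 120 118 112 117 121 123 125 120 110  89  73  69  68  70  70  70  66  68]
 [ 74  98 115 124 122 113 117 122 123 123 122 110  92  77  67  69  69  70  67  76]
 [ 61  69  94 114 122 121 116 119 123 123 123 121 109  97  79  66  71  79 107 117]
 [ 66  58  65  90 110 122 123 118 120 123 124 122 122 118 101  90 109 118 118 112]
 [ 69  66  57  63  86 107 120 122 120 112 119 123 114 116 122 119 116 109  92  75]
 [ 68  69  66  56  57  79 105 119 123 122 117 139 136 122 118 107  89  73  63  64]
 [ 69  68  68  63  57  57  73  99 116 119 122 127 119 100  84  68  60  62  63  65]
 [ 71  69  69  67  65  59  54  68  89 105 109  96  78  68  60  61  66  67  67  67]
 [ 70  69  69  67  67  66  57  53  62  73  73  64  57  6
[... 543 characters left out ...]
60 83]
 [91 77 64 54 48 46 45 46 46 46 47 47 47 47 48 46 46 46 48 52]
 [79 83 81 72 62 53 47 45 46 46 46 47 47 46 48 46 47 47 47 49]
 [60 71 80 85 80 71 60 51 47 47 46 47 47 47 48 48 48 52 56 65]
 [41 49 63 74 82 86 78 70 59 49 48 48 49 51 56 64 64 67 72 79]
 [40 39 44 55 66 77 84 90 77 62 58 65 67 69 71 80 80 75 68 64]
 [46 40 37 36 44 57 69 79 83 78 74 83 83 77 71 65 60 52 45 42]
 [48 44 39 36 34 39 47 60 70 78 73 68 63 55 47 43 40 40 40 41]
 [48 46 45 41 38 36 35 41 48 53 48 42 40 40 40 40 41 43 46 46]
 [49 45 45 45 44 40 37 35 37 41 38 38 40 41 43 46 46 47 46 46]
 [49 45 45 46 47 45 41 36 39 42 40 41 44 45 46 45 47 46 47 46]
 [49 46 46 45 45 46 45 42 45 50 47 46 46 46 46 45 45 45 46 46]]
```

The forces fit both sides having passed: the pull fell from 20 to 9 N, then came a hard stop with no yaw seen in the images. Unloading now.

Call:
carry_out(series=[{"tx": -0.2, "ty": 0, "tz": 0, "wx": 0, "wy": 0, "wz": 0, "gripper": 1.5}, {"tx": -0.2, "ty": 0, "tz": 0, "wx": 0, "wy": 0, "wz": 0, "gripper": 1.5}, {"tx": -0.2, "ty": 0, "tz": 0, "wx": 0, "wy": 0, "wz": 0, "gripper": 1.5}, {"tx": 0, "ty": 0, "tz": 0, "wx": 0, "wy": 0, "wz": 0, "gripper": 1.5}])

```text
time_s: 32.3
ee_pos: [448.4, -26.6, 57.6]
tcp_rot: [0.001, 0.012, 1.0, -0.0]
force: [4.4, -1.0, -1.2]
opening: 20.2
finger_force: 109.1
```

Call:
carry_out(series=[{"tx": -0.2, "ty": 0, "tz": 0, "wx": 0, "wy": 0, "wz": 0, "gripper": 1.5}, {"tx": -0.2, "ty": 0, "tz": 0, "wx": 0, "wy": 0, "wz": 0, "gripper": 1.5}, {"tx": 0, "ty": 0, "tz": 0, "wx": 0, "wy": 0, "wz": 0, "gripper": 1.5}])

```text
time_s: 32.6
ee_pos: [450.1, -26.2, 56.8]
tcp_rot: [-0.001, 0.011, 1.0, 0.0]
force: [0.3, 0.4, -1.6]
opening: 20.6
finger_force: 109.1
```

```bash
python3 snap.py rel side scene
python3 - <<'E'
from h import *
np.set_printoptions(precision=1,suppress=True,linewidth=200)
P={t:pickle.load(open(t+".pkl","rb")) for t in("n6","home","home2","rel")}
for n,rl in(("scene",(241,245)),("side",(248,253))):
    for t in P:
        g=cv2.cvtColor(P[t][n]["color"],cv2.COLOR_BGR2GRAY).astype(float)
        print(n,t,"label",g[rl[0]:rl[1],318:330].mean(0))
E
```

```text
32.7 [450.24770192 -26.19128095  56.88403834] [-9.07219341e-04  1.14154564e-02  9.99934412e-01  1.90562551e-04] [ 0.11639368 -0.16557891 -1.51622507] 20.397190813472626
scene n6 label [ 98.2 120.5 140.8 160.  167.5 170.2 157.  123.   83.2  66.   66.8  67.8]
scene home label [167.5 169.5 170.5 161.2 154.  116.8  68.2  65.8  63.2  65.8  73.   85.5]
scene home2 label [165.5 169.8 171.  162.  143.2 104.2  68.   65.2  64.   68.   77.5  91.2]
scene rel label [166.  169.5 171.2 161.2 144.  105.5  67.   66.2  64.   67.5  76.5  90.5]
side n6 label [ 86.8 105.  117.2 123.6 128.  130.8 131.2 118.   95.8  65.4  48.   45.6]
side home label [125.2 130.  132.4 132.2 123.  103.   69.2  49.2  46.   45.4  44.   42.6]
side home2 label [126.6 130.  131.8 131.4 118.8 100.6  69.4  49.   45.6  45.2  44.4  43.8]
side rel label [126.6 129.4 131.8 131.4 119.6 101.6  69.4  48.8  46.   45.6  43.6  42.2]
```

Call:
carry_out(series=[{"tx": -0.2, "ty": 0, "tz": 0, "wx": 0, "wy": 0, "wz": 0, "gripper": 1.5}, {"tx": -0.2, "ty": 0, "tz": 0, "wx": 0, "wy": 0, "wz": 0, "gripper": 1.5}, {"tx": 0, "ty": 0, "tz": 0, "wx": 0, "wy": 0, "wz": 0, "gripper": 1.5}])

```text
time_s: 33.0
ee_pos: [455.6, -26.6, 57.4]
tcp_rot: [0.0, 0.011, 1.0, 0.0]
force: [0.5, -0.0, -1.2]
opening: 20.6
finger_force: 109.1
```

The tray stayed put on release. I'll lift out and check the gap with the wrist camera while still holding the hook.

Call:
carry_out(series=[{"tx": 0, "ty": 0, "tz": -0.7, "wx": 0, "wy": 0, "wz": 0, "gripper": 1.5}, {"tx": 0, "ty": 0, "tz": -1.3, "wx": 0, "wy": 0, "wz": 0, "gripper": 1.5}, {"tx": 0, "ty": 0, "tz": -2, "wx": 0, "wy": 0, "wz": 0, "gripper": 1.5}, {"tx": 0, "ty": 0, "tz": -4, "wx": 0, "wy": 0, "wz": 0, "gripper": 1.5}, {"tx": 0, "ty": 0, "tz": -4.5, "wx": 0, "wy": 0, "wz": 0, "gripper": 1.5}, {"tx": 0, "ty": -4, "tz": -2, "wx": 0, "wy": 0, "wz": 0, "gripper": 1.5}, {"tx": 0, "ty": -4.5, "tz": 0, "wx": 0, "wy": 0, "wz": 0, "gripper": 1.5}, {"tx": 0, "ty": -4.5, "tz": 0, "wx": 0, "wy": 0, "wz": 0, "gripper": 1.5}, {"tx": 0, "ty": 0, "tz": 0, "wx": 0, "wy": -8, "wz": 0, "gripper": 1.5}, {"tx": 0, "ty": 0, "tz": 0, "wx": 0, "wy": -8, "wz": 0, "gripper": 1.5}, {"tx": 0, "ty": 0, "tz": 0, "wx": 0, "wy": -8, "wz": 0, "gripper": 1.5}, {"tx": 0, "ty": 0, "tz": 0, "wx": 0, "wy": -6, "wz": 0, "gripper": 1.5}])

```text
time_s: 34.2
ee_pos: [451.2, -156.2, 202.4]
tcp_rot: [0.261, 0.011, 0.965, -0.003]
force: [-0.0, -1.2, -2.4]
opening: 19.9
finger_force: 109.1
```

Call:
carry_out(series=[{"tx": 0, "ty": 0, "tz": 0, "wx": 0, "wy": 0, "wz": 0, "gripper": 1.5}, {"tx": 0, "ty": 0, "tz": 0, "wx": 0, "wy": 0, "wz": 0, "gripper": 1.5}, {"tx": 0, "ty": 0, "tz": 0, "wx": 0, "wy": 0, "wz": 0, "gripper": 1.5}])

```text
time_s: 34.5
ee_pos: [454.2, -157.7, 204.5]
tcp_rot: [0.259, 0.011, 0.966, -0.004]
force: [0.3, -0.2, -0.5]
opening: 20.2
finger_force: 109.1
```

```bash
python3 snap.py chk wrist
python3 - <<'E'
from h import *
np.set_printoptions(precision=1,suppress=True,linewidth=220)
p=pickle.load(open("chk.pkl","rb"))["wrist"];im=p["color"]
O=np.array([599.2,-31.3,0]);X=np.array([1,-.023,0]);Y=np.array([.023,1,0]);W=lambda x,y,z:O+x*X+y*Y+np.array([0,0,z])
h=cv2.cvtColor(im,cv2.COLOR_BGR2HSV);m=cv2.inRange(h,(105,120,30),(125,255,200))
for y in(-60,-40,-10,30,60):
    q=proj(p,[W(-3,y,0),W(-3,y,16),W(0,y,16),W(0,y,30),W(-2.5,y,64),W(5.5,y,64)]);u=int(round(q[1,0]))
    v=int(q[0,1]);print(y,"u",u,"exp rows",q[:,1],"blue rows",[int(r) for r in np.nonzero(m[:,u])[0][[0,-1]]] if m[:,u].any() else None)
    print(im[v-2:v+34,u].astype(int).sum(1))
E
```

```text
34.55 [ 454.56772731 -157.7757183   204.59518061] [ 0.25964456  0.01037952  0.9656408  -0.00384746] [ 0.53455422 -0.18268927 -1.86300194] 20.516213550179206
-60 u 393 exp rows [220.1 231.8 234.  244.7 271.3 276.9] blue rows [236, 348]
[360 352 349 351 349 334 348 347 353 362 337 309 349 450 552 525 385 255 210 221 223 223 223 221 225 217 217 214 217 214 212 219 220 213 220 218]
-40 u 413 exp rows [220.2 231.8 234.  244.8 271.4 277. ] blue rows [236, 348]
[412 387 371 354 343 328 345 346 350 361 351 340 349 442 532 527 398 267 218 214 221 207 230 217 227 227 224 225 218 223 224 210 217 217 210 221]
-10 u 445 exp rows [220.2 231.9 234.1 244.9 271.5 277.1] blue rows [236, 348]
[402 369 353 352 337 337 343 342 345 335 332 338 359 450 535 531 411 279 234 214 229 227 222 220 292 367 400 458 510 537 539 536 536 540 543 536]
30 u 487 exp rows [220.4 232.  234.2 245.  271.6 277.2] blue rows [236, 348]
[396 377 368 355 348 353 352 351 358 353 362 354 357 435 527 533 422 295 226 227 217 222 213 240 305 400 424 428 433 443 460 461 475 500 513 512]
60 u 518 exp rows [220.4 232.1 234.3 245.1 271.7 277.3] blue rows [236, 325]
[461 417 382 342 348 350 351 354 355 346 334 301 305 411 513 524 432 302 229 220 214 221 220 218 225 220 222 214 231 221 211 225 219 203 219 221]
```

Run:
```python
from h import *
np.set_printoptions(precision=1,suppress=True,linewidth=220)
p=pickle.load(open("chk.pkl","rb"))["wrist"];g=cv2.cvtColor(p["color"],cv2.COLOR_BGR2GRAY)
r=pickle.load(open("rack.pkl","rb"))["wrist"];gr=cv2.cvtColor(r["color"],cv2.COLOR_BGR2GRAY)
print("rack label v",gr[274:304,320:345].mean(1).round())
for y0,y1 in((435,450),(455,475)):print("chk label v 238..",g[238:272,y0:y1].mean(1).round())
for u in(385,405,505):print("lip",u,g[256:290,u-5:u+6].mean(1).round(0))
print("rack lip",gr[296:318,280:296].mean(1).round(0),gr[296:318,370:390].mean(1).round(0))
def W(x,y,z):return np.array([599.2+x+.023*y,-31.3-.023*x+y,z])
def rl(z_row,x):  # height on front face plane x for rack row
    c,d=ray(r,(333,z_row));return (c+d*(x-c[0])/d[0])[2]
for row in(280,298.5):
    z=rl(row,728.3);print("rack row",row,"z",z,"-> chk rows at gap 0,2,5,10",[proj(p,[W(q,-20,z)])[0,1].round(1) for q in(0,2,5,10)])
```

```text
rack label v [ 47.  47.  48.  48.  53.  68.  84.  99. 113. 121. 126. 128. 128. 128. 128. 128. 128. 128. 128. 128. 125. 117. 107.  93.  81.  68.  54.  47.  46.  47.]
chk label v 238.. [ 65.  66.  65.  65.  88. 118. 131. 150. 169. 176. 177. 179. 181. 183. 185. 185. 183. 181. 181. 181. 183. 182. 181. 166. 144. 157. 172. 130.  70.  51.  50.  51.  50.  52.]
chk label v 238.. [ 62.  56.  51.  57.  88. 124. 143. 157. 172. 179. 178. 178. 176. 178. 180. 181. 182. 179. 178. 174. 165. 159. 169. 173. 160. 166. 173. 132.  78.  57.  52.  50.  49.  53.]
lip 385 [ 62.  62.  64.  64.  64.  64.  64.  65.  62.  59.  56.  56.  55.  54.  52.  51.  61.  75.  91. 106. 117. 122. 120. 110.  94.  82.  79.  79.  76.  75.  75.  70.  68.  66.]
lip 405 [ 65.  64.  64.  65.  64.  64.  64.  64.  65.  63.  60.  54.  50.  50.  49.  52.  62.  81.  97. 109. 120. 124. 122. 107.  85.  67.  66.  64.  65.  65.  65.  65.  65.  66.]
lip 505 [ 64.  65.  64.  65.  65.  65.  66.  65.  63.  60.  53.  51.  50.  50.  48.  54.  66.  83.  97. 110. 118. 121. 119. 104.  79.  62.  60.  62.  61.  62.  63.  63.  63.  64.]
rack lip [46. 46. 46. 47. 46. 46. 46. 48. 48. 50. 51. 51. 51. 48. 47. 46. 46. 46. 46. 47. 46. 47.] [46. 46. 48. 46. 47. 46. 45. 46. 47. 48. 50. 52. 51. 51. 49. 47. 46. 46. 46. 46. 46. 46.]
rack row 280 z 25.085117574635603 -> chk rows at gap 0,2,5,10 [np.float64(241.0), np.float64(242.4), np.float64(244.6), np.float64(248.1)]
rack row 298.5 z 52.893322681857626 -> chk rows at gap 0,2,5,10 [np.float64(263.6), np.float64(265.0), np.float64(267.1), np.float64(270.5)]
```

The edge strip is exactly where predicted, and the lip is parallel to it and close up. The hard stop and no spring-back agree with the tray being home. Taking the hook back.

Call:
carry_out(series=[{"tx": 0, "ty": 0, "tz": 0, "wx": 0, "wy": 8, "wz": 0, "gripper": 1.5}, {"tx": 0, "ty": 0, "tz": 0, "wx": 0, "wy": 8, "wz": 0, "gripper": 1.5}, {"tx": 0, "ty": 0, "tz": 0, "wx": 0, "wy": 8, "wz": 0, "gripper": 1.5}, {"tx": 0, "ty": 0, "tz": 0, "wx": 0, "wy": 6, "wz": 0, "gripper": 1.5}, {"tx": 0, "ty": 0, "tz": 0, "wx": 0, "wy": 0, "wz": -2.06, "gripper": 1.5}, {"tx": 0.2, "ty": -3.5, "tz": 1, "wx": 0, "wy": 0, "wz": 0, "gripper": 1.5}, {"tx": 0.2, "ty": -4, "tz": 2, "wx": 0, "wy": 0, "wz": 0, "gripper": 1.5}, {"tx": 0.2, "ty": -4, "tz": 2, "wx": 0, "wy": 0, "wz": 0, "gripper": 1.5}, {"tx": 0.1, "ty": -2.8, "tz": 2, "wx": 0, "wy": 0, "wz": 0, "gripper": 1.5}, {"tx": 0, "ty": 0, "tz": 0, "wx": 0, "wy": 0, "wz": 0, "gripper": 1.5}, {"tx": 0, "ty": 0, "tz": 0, "wx": 0, "wy": 0, "wz": 0, "gripper": 1.5}, {"tx": 0, "ty": 0, "tz": 0, "wx": 0, "wy": 0, "wz": 0, "gripper": 1.5}])

```text
time_s: 35.75
ee_pos: [448.6, -299.4, 133.0]
tcp_rot: [0.001, -0.007, 1.0, -0.0]
force: [-0.1, -0.3, -2.3]
opening: 20.7
finger_force: 109.0
```

```bash
python3 snap.py ret side scene wrist
python3 - <<'E'
from h import *
np.set_printoptions(precision=1,suppress=True,linewidth=220)
d=pickle.load(open("ret.pkl","rb"));s=d["scene"]
from rig import telemetry as t
z=t.state();print(z["ee_pos"],z["tcp_rot"])
# tip of the bar: bright bar pixels triangulated, compared with grasp-time expectation
T=z["ee_pos"];tip=[T[0]+1.4+160,T[1]+.5+.013*160,T[2]+18+2.5]
for n in("scene","side"):print(n,"exp tip",proj(d[n],[tip])[0])
# gap check with the lip: circle or box section, rows in chk
p=pickle.load(open("chk.pkl","rb"))["wrist"]
def W(x,y,z):return np.array([599.2+x+.023*y,-31.3-.023*x+y,z])
a=np.linspace(0,2*np.pi,73)
for g in(0,2,4):
    r=proj(p,[W(g+1.5+4*np.cos(q),-40,64+4*np.sin(q)) for q in a])[:,1];b=proj(p,[W(g-2.5,-40,60),W(g-2.5,-40,68),W(g+5.5,-40,68)])[:,1]
    print("gap",g,"round lip rows",r.min(),r.max(),"box",b)
E
```

```text
35.9 [ 448.11985668 -299.0756987   133.24007595] [ 6.30193418e-04 -7.34960570e-03  9.99972699e-01 -4.33196132e-04] [-0.68424161  0.52874874 -1.58319337] 20.664342612686312
[ 448.1 -299.1  133.2] [ 0. -0.  1. -0.]
scene exp tip [397.9 254.4]
side exp tip [399.5 235.1]
gap 0 round lip rows 269.71105464901865 278.7570987838048 box [267.9 275.  280.6]
gap 2 round lip rows 271.1256744718903 280.13575714251056 box [269.3 276.4 282. ]
gap 4 round lip rows 272.52873234187894 281.504291419786 box [270.7 277.8 283.3]
```

Run:
```python
from h import *
def red(p):
    h=cv2.cvtColor(p["color"],cv2.COLOR_BGR2HSV);m=cv2.inRange(h,(0,150,60),(8,255,255))|cv2.inRange(h,(172,150,60),(180,255,255));m[:,:250]=0;m[:,400:]=0
    c=max(cv2.findContours(m,0,1)[0],key=cv2.contourArea);return cv2.boundingRect(c)
for t in("g1","pre","ret"):
    print(t,red(pickle.load(open(t+".pkl","rb"))["wrist"]))
d=pickle.load(open("ret.pkl","rb"))
for n,(u,v) in(("scene",(398,254)),("side",(399,235))):
    g=cv2.cvtColor(d[n]["color"],cv2.COLOR_BGR2GRAY);print(n);print(g[v-10:v+12:2,u-14:u+14:2])
```

```text
g1 (288, 330, 67, 92)
pre (285, 332, 69, 92)
ret (285, 334, 69, 90)
scene
[[123 124 106  84 162 169 174 176 176 173 166 142 139 157]
 [123 123 113  44  67 107 165 174 173 158 109  44 145 157]
 [124 125 122 125  54  29  29  38  36  26  32  82 147 151]
 [124 123 132 155 160 146 103  79  79 108 143 129 137 142]
 [161 135 133 157 167 163 173 173 170 158 127 123 147 146]
 [134 143 133 158 167 137 184 121 101 106 108 140 160 168]
 [158 149 198 226 209 226 239 224 149 147 144 150 166 160]
 [172 159 209 227 229 229 230 232 238 148 138 109 156 164]
 [212 227 229 230 230 231 236 191 157 153 145 107 150 154]
 [230 231 231 232 234 191 143 137 152 151 136 119 156 156]
 [233 233 232 190 141 121 115 139 212 193  62 134 143 152]]
side
[[ 85  87  88  86  85  84  84  80  31  20  73  84  84  84]
 [ 85  87  87  86  86  85  84  47  29  27  46  79  84  84]
 [ 86  85  83  85  86  85  84  22  21  22  23  73  87  85]
 [ 87  86  85  85  88  87 118  90  62  60  70  97  87  86]
 [ 87  87  87  88  91 133 191 201 211 205 202 166  99  87]
 [ 87  87  88  88 136 179 199 206 218 215 206 183 151  93]
 [ 87  91  98 129 172 199 202 207 214 210 202 191 162 115]
 [139 170 194 200 202 202 201 188 180 164 194 186 169 109]
 [203 204 203 199 181 162 118 104 106 139 176 166 147 103]
 [190 179 135 116 103  88  81  80 107 133 154 145 129  97]
 [105  97  97 112  94  81  80  82 125 168 164 140 122  86]]
```

The bar's end shows about 3 px low in both views, at scene (400,258), so the hook has pitched nose-down by about 3° in the grip. I'll level it with the tool before lowering.

Call:
carry_out(series=[{"tx": 0.05, "ty": -0.15, "tz": 0, "wx": 0, "wy": -3, "wz": 0, "gripper": 1.5}, {"tx": 0, "ty": 0, "tz": 0, "wx": 0, "wy": 0, "wz": 0, "gripper": 1.5}, {"tx": 0, "ty": 0, "tz": 0, "wx": 0, "wy": 0, "wz": 0, "gripper": 1.5}])

```text
time_s: 36.2
ee_pos: [446.6, -300.7, 132.9]
tcp_rot: [0.026, -0.007, 1.0, 0.0]
force: [0.5, -0.3, -1.8]
opening: 20.4
finger_force: 109.1
```

```bash
python3 snap.py ret2 side scene
python3 - <<'E'
from h import *
np.set_printoptions(precision=1,suppress=True,linewidth=220)
from rig import telemetry as t
T=t.state()["ee_pos"];d=pickle.load(open("ret2.pkl","rb"))
def H(x,z):return [T[0]+.7+x,T[1]+.3+.013*x,T[2]+18+z]
for n in("scene","side"):
    p=d[n];g=cv2.cvtColor(p["color"],cv2.COLOR_BGR2GRAY)
    for x in(75,100,125,145):
        u,v=proj(p,[H(x,2.5)])[0];u=int(round(u));c=g[int(v)-12:int(v)+16,u].astype(int);b=np.nonzero(c>(200 if n=="scene" else 165))[0]
        # expected bar rows in this column: near/far long edges of the top face
        e=proj(p,[np.add(H(x,2.5),[0,-8,0]),np.add(H(x,2.5),[0,8,0])])
        print(n,x,"exp v centre",round(v,1),"bright rows",(b.min()+int(v)-12,b.max()+int(v)-12) if len(b) else c)
E
```

```text
36.3 [ 446.965583   -300.889379    132.68964222] [ 2.61256164e-02 -6.75882960e-03  9.99635816e-01  7.04929814e-05] [ 0.24151923 -0.12155173 -2.10009424] 20.57005910274147
scene 75 exp v centre 273.3 bright rows (np.int64(261), np.int64(276))
scene 100 exp v centre 267.9 bright rows (np.int64(264), np.int64(271))
scene 125 exp v centre 262.6 bright rows (np.int64(259), np.int64(265))
scene 145 exp v centre 258.5 bright rows (np.int64(254), np.int64(261))
side 75 exp v centre 246.7 bright rows (np.int64(245), np.int64(248))
side 100 exp v centre 243.4 bright rows (np.int64(241), np.int64(244))
side 125 exp v centre 240.2 bright rows (np.int64(237), np.int64(241))
side 145 exp v centre 237.7 bright rows (np.int64(234), np.int64(238))
```

Run:
```python
from h import *
np.set_printoptions(precision=2,suppress=True,linewidth=220)
# pitch of the bar from bright-centre rows, same method on three pictures
for t,T,yaw in(("pre",(446.8,-28.1,90.2),-.0245),("ret",(448.1,-299.1,133.2),.0147),("ret2",(446.97,-300.9,132.7),.0135)):
    d=pickle.load(open(t+".pkl","rb"))
    for n in("scene","side"):
        p=d[n];g=cv2.cvtColor(p["color"],cv2.COLOR_BGR2GRAY).astype(float);R=[]
        for x in range(70,146,5):
            H=lambda z:[T[0]+1+x,T[1]+.4+yaw*x,T[2]+18+z]
            a=proj(p,[H(2.5),H(12.5)]);u,v=a[0];k=(a[0,1]-a[1,1])/10
            c=g[int(v)-8:int(v)+10,int(round(u))];c=c.clip(c.max()*.8,None)-c.max()*.8
            R.append((x,(v-((c*np.arange(len(c))).sum()/c.sum()+int(v)-8))/k))
        R=np.array(R);f=np.polyfit(R[:,0],R[:,1],1);print(t,n,"slope",f[0],"dz at 0",f[1],R[::3,1])
```

```text
pre scene slope 0.016863173455102746 dz at 0 -3.1356820501915124 [-3.33 -2.79 -0.63  1.22 -1.58 -3.59]
pre side slope 0.044420620011029824 dz at 0 -7.674115470688105 [-2.93 -4.93 -5.04 -1.82 -1.92 -1.51]
ret scene slope 0.011617485427915243 dz at 0 -5.619198642317357 [-1.   -7.33 -3.9  -4.29 -4.57 -4.56]
ret side slope -0.00729878442913208 dz at 0 -3.348553022929513 [-3.37 -4.43 -3.66 -3.64 -4.59 -4.3 ]
ret2 scene slope 0.059644990513119715 dz at 0 -5.577151770152463 [-3.53  0.73  0.38  1.03  2.17  2.39]
ret2 side slope 0.036714897445678955 dz at 0 -1.6718138359464891 [-0.28  1.59  2.75  2.84  3.17  3.43]
```

The same fit on three pictures shows the hook was already level, so I'll undo most of the tilt and lower it.

Call:
carry_out(series=[{"tx": 0, "ty": 0, "tz": 0, "wx": 0, "wy": 2.5, "wz": 0, "gripper": 1.5}, {"tx": 0, "ty": 0, "tz": 2, "wx": 0, "wy": 0, "wz": 0, "gripper": 1.5}, {"tx": 0, "ty": 0, "tz": 2.5, "wx": 0, "wy": 0, "wz": 0, "gripper": 1.5}, {"tx": 0, "ty": 0, "tz": 1.5, "wx": 0, "wy": 0, "wz": 0, "gripper": 1.5}, {"tx": 0, "ty": 0, "tz": 0, "wx": 0, "wy": 0, "wz": 0, "gripper": 1.5}, {"tx": 0, "ty": 0, "tz": 0, "wx": 0, "wy": 0, "wz": 0, "gripper": 1.5}])

```text
time_s: 36.9
ee_pos: [447.4, -301.0, 72.5]
tcp_rot: [0.004, -0.007, 1.0, 0.0]
force: [0.2, 0.4, -1.7]
opening: 20.4
finger_force: 109.1
```

Call:
carry_out(series=[{"tx": 0, "ty": 0, "tz": 0.7, "wx": 0, "wy": 0, "wz": 0, "gripper": 1.5}, {"tx": 0, "ty": 0, "tz": 0.7, "wx": 0, "wy": 0, "wz": 0, "gripper": 1.5}, {"tx": 0, "ty": 0, "tz": 0.7, "wx": 0, "wy": 0, "wz": 0, "gripper": 1.5}, {"tx": 0, "ty": 0, "tz": 0.7, "wx": 0, "wy": 0, "wz": 0, "gripper": 1.5}, {"tx": 0, "ty": 0, "tz": 0, "wx": 0, "wy": 0, "wz": 0, "gripper": 1.5}])

```text
time_s: 37.4
ee_pos: [446.6, -300.3, 43.0]
tcp_rot: [0.004, -0.006, 1.0, 0.001]
force: [0.3, 0.3, -1.7]
opening: 20.4
finger_force: 109.1
```

Call:
carry_out(series=[{"tx": 0, "ty": 0, "tz": 0.3, "wx": 0, "wy": 0, "wz": 0, "gripper": 1.5}, {"tx": 0, "ty": 0, "tz": 0.3, "wx": 0, "wy": 0, "wz": 0, "gripper": 1.5}, {"tx": 0, "ty": 0, "tz": 0.2, "wx": 0, "wy": 0, "wz": 0, "gripper": 1.5}, {"tx": 0, "ty": 0, "tz": 0, "wx": 0, "wy": 0, "wz": 0, "gripper": 1.5}])

```text
time_s: 37.8
ee_pos: [447.4, -300.9, 36.0]
tcp_rot: [0.004, -0.007, 1.0, 0.0]
force: [-0.7, 0.6, -2.3]
opening: 20.6
finger_force: 109.1
```

Call:
carry_out(series=[{"tx": 0, "ty": 0, "tz": 0.1, "wx": 0, "wy": 0, "wz": 0, "gripper": 1.5}, {"tx": 0, "ty": 0, "tz": 0.1, "wx": 0, "wy": 0, "wz": 0, "gripper": 1.5}, {"tx": 0, "ty": 0, "tz": 0, "wx": 0, "wy": 0, "wz": 0, "gripper": 1.5}])

```text
time_s: 38.1
ee_pos: [447.6, -301.2, 34.7]
tcp_rot: [0.005, -0.006, 1.0, -0.0]
force: [-1.8, 0.1, 1.7]
opening: 20.2
finger_force: 109.5
```

Call:
carry_out(series=[{"tx": 0, "ty": 0, "tz": 0, "wx": 0, "wy": 0, "wz": 0, "gripper": 2.4}, {"tx": 0, "ty": 0, "tz": 0, "wx": 0, "wy": 0, "wz": 0, "gripper": 2.8}, {"tx": 0, "ty": 0, "tz": 0, "wx": 0, "wy": 0, "wz": 0, "gripper": 4}, {"tx": 0, "ty": 0, "tz": 0, "wx": 0, "wy": 0, "wz": 0, "gripper": 6}, {"tx": 0, "ty": 0, "tz": 0, "wx": 0, "wy": 0, "wz": 0, "gripper": 6}, {"tx": 0, "ty": 0, "tz": -1, "wx": 0, "wy": 0, "wz": 0, "gripper": 6}, {"tx": 0, "ty": 0, "tz": -3, "wx": 0, "wy": 0, "wz": 0, "gripper": 6}, {"tx": 0, "ty": 0, "tz": -4.5, "wx": 0, "wy": 0, "wz": 0, "gripper": 6}, {"tx": 0, "ty": 0, "tz": -4.5, "wx": 0, "wy": 0, "wz": 0, "gripper": 8.5}, {"tx": 1, "ty": 0, "tz": -4.5, "wx": 0, "wy": 0, "wz": 0, "gripper": 8.5}, {"tx": 0.5, "ty": 0.3, "tz": -4, "wx": 0, "wy": 0, "wz": 0, "gripper": 8.5}, {"tx": 0, "ty": 0, "tz": 0, "wx": 0, "wy": 0, "wz": 0, "gripper": 8.5}])

```text
time_s: 39.3
ee_pos: [432.6, -300.3, 256.4]
tcp_rot: [0.009, -0.006, 1.0, -0.004]
force: [0.6, -0.5, 0.2]
opening: 84.9
finger_force: 0.0
```

```bash
python3 snap.py fin wrist scene side
python3 - <<'E'
from h import *
np.set_printoptions(precision=1,suppress=True,linewidth=200)
d=pickle.load(open("fin.pkl","rb"));p=d["wrist"]
h=cv2.cvtColor(p["color"],cv2.COLOR_BGR2HSV);m=cv2.inRange(h,(0,150,60),(8,255,255))|cv2.inRange(h,(172,150,60),(180,255,255))
m=cv2.morphologyEx(m,cv2.MORPH_CLOSE,np.ones((9,9)));m[:,:250]=0;m[:,400:]=0
c=max(cv2.findContours(m,0,1)[0],key=cv2.contourArea);b=cv2.boxPoints(cv2.minAreaRect(c));print([onz(p,x,60) for x in b])
g=cv2.cvtColor(p["color"],cv2.COLOR_BGR2GRAY);q=proj(p,[[608.6,-298,54.5],[580,-298.5,54.5]]);print(q);u,v=q[0].astype(int);print(g[v-8:v+9,u]);u,v=q[1].astype(int);print(g[v,u-14:u+15])
o=pickle.load(open("d0.pkl","rb"))
for n,(x0,y0,x1,y1) in(("scene",(295,285,410,370)),("side",(290,275,415,350))):
    A,B=[cv2.cvtColor(k[n]["color"],cv2.COLOR_BGR2GRAY)[y0:y1,x0:x1].astype(int) for k in(o,d)];D=abs(A-B);print(n,"rest region mean diff",D.mean(),"share>40",(D>40).mean())
P={"rel":pickle.load(open("rel.pkl","rb")),"fin":d}
for t in P:
    g=cv2.cvtColor(P[t]["scene"]["color"],cv2.COLOR_BGR2GRAY).astype(float);print(t,"label",g[241:245,318:330].mean(0))
E
```

```text
39.45 [ 430.592895   -298.2593253   249.35133857] [ 4.61070467e-03 -6.50758638e-03  9.99968191e-01 -9.91337805e-05] [ 0.07401121  0.21107228 -0.52548775] 84.96082753918174
[array([ 398. , -312.7,   60. ]), array([ 397.7, -292.1,   60. ]), array([ 498.7, -289.7,   60. ]), array([ 499.1, -312.3,   60. ])]
[[321.  380.3]
 [320.9 355.8]]
[236 236 237 238 239 244 247 241 217 163 139 137 139 137 138 135 135]
[ 57  60  59  62  73 123 200 233 240 240 241 238 240 240 238 240 238 237 236 236 233 222 173 102  64  52  59  57  60]
scene rest region mean diff 15.741176470588234 share>40 0.13524296675191816
side rest region mean diff 14.005333333333333 share>40 0.07434666666666667
rel label [166.  169.5 171.2 161.2 144.  105.5  67.   66.2  64.   67.5  76.5  90.5]
fin label [173.  176.2 177.8 168.2 150.  111.2  66.8  58.5  56.8  58.   61.5  66. ]
```

```bash
python3 -c "
from rig import bot
print(bot.close_job())"
```

```text
the job is handed in; nothing more can be done
None
```

The tray was pulled over its catch to a hard stop at the front edge, and the hook is back within about 1 mm of where it lay. The job was handed in at about 39 s, but no verdict came back. From the camera alone, the final gap under 2 mm is likely but not certain, and I did not re-measure the bottle, jar and cup.

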